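Scan a batch of machined blocks under the hinged hood with the two-stage release key

TASK

Scan the steel blocks lying on the bench as one batch: swing the scanner's clear hood back past upright so that it stays open by itself, lay every block in a lane across the two rails, and shut the hood over them. Half-press the key on the grey box to its first click and hold it there for a second, then press it fully and let go; swing the hood open again so that it stays, lay all the blocks flat on the floor of the steel tray, and shut the hood. Never press the key fully while the hood is open, and leave the tin, the loupe and the tape roll where they are.

Things in the scene. Friction and masses are not known exactly. Their poses are not given: they have to be found in the camera images.
- scanner: bench part scanner, does not move: grey base 166 x 214 x 12 mm; origin: centre of its underside, x to the hinge side (away from the robot), z up. Two rails along y at x = -33 and +33 mm, 12 mm wide, tops 30 mm up; the 54 mm gap between them is free for fingers down to 13 mm. Lugs 6 mm high on the rails make three lanes 30 mm wide. A block lies in a lane along x across both rails, its centre 38.5 mm up
- lane1 (a point): middle of the right lane at rail-top height (scanner frame 0, -52, 30 mm), axes as the scanner's
- lane2 (a point): middle of the centre lane at rail-top height (0, 0, 30 mm), axes as the scanner's
- lane3 (a point): middle of the left lane at rail-top height (0, +52, 30 mm), axes as the scanner's
- hood (a joint): angle of the clear hinged hood over the rails, rad: 0 shut, 1.57 upright, 2.05 at its stop leaning back. About 0.25 kg, no catch: it falls shut by its weight until just past upright (about 1.6); beyond 1.7 it falls back to its stop and stays open
- hood_hinge (a point): middle of the hood's hinge line, which runs along the scanner's y, 66 mm above the bench and 73 mm behind the scanner's centre
- hood_handle (a point): middle of the hood's handle, a dark round bar 10 mm thick, 96 mm long along y, 173 mm from the hinge line, 35 mm of free gap between it and the hood's edge; moves with the hood, 69 mm above the bench when shut. It can be pinched from above and followed round without turning the gripper. Its x axis points to the hinge line, square to it
- pod: low grey release box 96 x 72 x 42 mm beside the scanner, fixed for the run, origin at the centre of its underside; on top a black round key 36 mm wide in a dark steel ring
- key_top (a point): centre of the top face of the key, 62.5 mm above the bench when released; pressed straight down
- key_half (a joint): first stage of the key, m: 0 released, 0.005 at the first click (soft spring, 0.8 N to 3 N). After it the key stands firm until about 9 N
- key_full (a joint): second stage of the key, m: 0 not pressed, 0.006 fully down; starts to move at about 9 N, fully down at about 14 N, so the key's top goes down 5 mm to the first click and 11 mm in all. Both spring back when released
- tray: flat open steel tray for scanned blocks, 164 x 204 mm outside, walls 4 mm thick and 18 mm high, floor 4 mm thick; fixed for the run, origin at the centre of its underside, long side along its y
- block_1_center (a point): centre of a plain steel machined block (lock body), 18 wide (x) x 90 long (y) x 17 mm high (z), that lies on the bench left of the scanner, 0.11 to 0.23 kg; all blocks are treated alike, and one may be absent
- block_2_center (a point): centre of a plain steel machined block (lock body), 18 wide (x) x 90 long (y) x 17 mm high (z), that lies on the bench left of the scanner, 0.11 to 0.23 kg; all blocks are treated alike, and one may be absent
- block_3_center (a point): centre of a plain steel machined block (lock body), 18 wide (x) x 90 long (y) x 17 mm high (z), that lies on the bench left of the scanner, 0.11 to 0.23 kg; all blocks are treated alike, and one may be absent
- tin: round silvery tin, 60 mm across and 24 mm high, a bystander, loose; origin under its centre
- loupe: black loupe, 34 mm across and 30 mm high, a bystander, loose; origin under its centre
- tape: roll of brown tape, 72 mm across and 24 mm high, a bystander, loose; origin under its centre

How it is judged:
On the way, in this order (a step that is already met when the one before it is completed fails the run):
1. the hood stands open by itself, untouched (value of joint hood above 1.8 rad and contact force between the fingers and hood below 0.1 N), for 0.4 s.
2. every block lies in a lane across both rails (x of block_1_center in the frame of scanner between -0.018 and 0.018 m and y of block_1_center in the frame of scanner between -0.068 and 0.068 m and z of block_1_center in the frame of scanner between 0.034 and 0.044 m and angle between the y axis of each of block_1_center, block_2_center, block_3_center and the x axis of scanner, either way round below 0.25 rad and x of block_2_center in the frame of scanner between -0.018 and 0.018 m and y of block_2_center in the frame of scanner between -0.068 and 0.068 m and z of block_2_center in the frame of scanner between 0.034 and 0.044 m and x of block_3_center in the frame of scanner between -0.018 and 0.018 m and y of block_3_center in the frame of scanner between -0.068 and 0.068 m and z of block_3_center in the frame of scanner between 0.034 and 0.044 m), for 0.3 s.
3. the hood is shut over the blocks (all of step 2 and value of joint hood below 0.05 rad), for 0.3 s.
4. the key is held at its first click (first stage down, second stage not), hood shut (value of joint hood below 0.05 rad and value of joint key_half above 0.0037 m and value of joint key_full below 0.0018 m), for 0.7 s.
5. the key is pressed fully, hood shut (value of joint hood below 0.05 rad and value of joint key_full above 0.0043 m), for 0.05 s.
6. the key is released and the hood stands open by itself again (all of step 1 and value of joint key_half below 0.001 m), for 0.4 s.
7. every block lies in the tray (x of block_1_center in the frame of tray between -0.075 and 0.075 m and y of block_1_center in the frame of tray between -0.095 and 0.095 m and z of block_1_center in the frame of tray between 0.006 and 0.018 m and linear speed of each of block_1, block_2, block_3 below 0.03 m/s and x of block_2_center in the frame of tray between -0.075 and 0.075 m and y of block_2_center in the frame of tray between -0.095 and 0.095 m and z of block_2_center in the frame of tray between 0.006 and 0.018 m and x of block_3_center in the frame of tray between -0.075 and 0.075 m and y of block_3_center in the frame of tray between -0.095 and 0.095 m and z of block_3_center in the frame of tray between 0.006 and 0.018 m), for 0.2 s.
At the end, for the whole second after the job is handed in: every block lies at rest flat on the tray's floor (centre within 75 mm by 95 mm of the tray's centre and 6 to 18 mm above the bench), the hood is shut (under 0.05 rad) and the key is released (under 1 mm) (all of step 7 and value of joint hood below 0.05 rad and value of joint each of key_half, key_full below 0.001 m); the robot touches nothing.
It fails at once if the key is pressed fully while the hood is open (value of joint key_full above 0.003 m and value of joint hood above 0.15 rad).
It fails at once if the tin, loupe or tape roll is moved by more than 30 mm (distance of any of tin, loupe, tape from where it was at the start of the episode above 0.03 m).
Of block_1, block_2, block_3 only 2 to 3 are there at a start; the rules pass over those that are not, and their reading is None.
At some moment in a run one of block_1, block_2, block_3 may be knocked a few centimetres aside while the robot is not near it.
Once in a run the grip may slacken for a moment while it holds something.
It also fails if it takes over 210 s, if anything falls off the work surface, if the arm or the gripper's body presses on something with over 40 N, if the wrist force passes 120 N, or if a joint passes its speed limit or range.

ROBOT

A 7-joint arm with a two-finger parallel gripper is mounted at the origin on a cart in front of the work surface, level with it; the furniture and walls round the work are solid. World frame = base frame: x ahead of the robot, y to its left, z up, the work surface at z = 0. Lengths are in m, angles in rad, forces in N, time in s.
With the tool pointing down it reaches from about 0.4 to 0.875 m from the base axis. Payload 19.3 kg.
Tool frame: the origin (TCP) lies midway between the tips of the shut fingers; the grasp point (between the pads) lies 19 mm behind it; z points along the fingers, y is the line along which they close (so a half turn about z gives the same grasp; the last joint's range is limited). The gripper opens to 85 mm and grips with 20 to 120 N. Pads are 22 mm wide; open, the fingers measure 114 mm over their backs; the gripper's body (76 mm by 85 mm) begins 54 mm behind the grasp point. The pads swing forward as they close: fully open they stand 13 mm farther back than shut.
Start: joints at [-1.341, 0.521, -0.036, 1.599, 0.021, 1.021, -0.113], TCP at [0.185, 0.597, 0.231] pointing down, gripper open.
Joint ranges: [-2.91, 2.91], [-0.3, 2.13], [-1.5, 1.42], [0.17, 2.43], [-1.26, 4.41], [0.16, 1.93], [-2.52, 2.52]. Speed limits (rad/s): [1.89, 1.89, 2.39, 2.39, 3.01, 3.01, 3.01].

INTERFACE

Orientations are given as [roll, pitch, yaw] about the fixed x, y, z axes, in that order (R = Rz(yaw) Ry(pitch) Rx(roll)).
In Python, from workcell import bot gives the robot as it stands.
- The arm moves only by the tool move_arm, never from a script. Its argument "moves" is a list that holds one entry, the list of rows, each a list of 7 numbers: the opening, from 0 (shut) to 1 (fully open), then the shift along the tool's x, y, z in units of 1000 mm (1.0 is 1000 mm), then the turn, a rotation vector about the tool's x, y, z in units of 2 pi rad (1.0 is 2 pi rad). A call has 1 to 5 rows; each row is the pose to reach, as a shift and turn from the pose commanded when the call began, along the tool's axes at that moment, turning the shorter way round; what a row does not reach only later rows make up. A row lasts 1/10 s, in which the tool goes at most 50 mm and 8.59 degrees, less where a joint would pass 70% of its speed; a pose out of reach is approached as far as the arm can. A call with a number of a shift or a turn outside -1 to 1 is refused whole. A call with a gripper value outside its range is refused whole. The fingers move at their own pace and stop on an object; "force" is the grip in N (left out, the last holds). Time passes only in rows, so rows that repeat a pose let the fingers close. It gives the time, the measured TCP pose, the force, the opening and the grip force at its end, in the units of the state.
- bot.observe(): the state, without advancing time (a new reading comes with each control period).
- bot.grab_frame(name): name is "side" or "top"; returns the picture (420x560x3 uint8, red, green, blue); there is no depth.
- bot.camera_params(name): a dict with "vertical_fov" (degrees; the focal length in pixels is half the picture's height over the tangent of half this angle, whatever the lens; pixels are square), "cx", "cy" (the principal point, pixels), "R" (3x3) and "t" (3): a world point X has camera coordinates R X + t. Camera axes: x right, y down, z forward; pixel columns grow to the right and rows downward; lengths in m; the calibration is good to about 2 mm. A picture is of the moment at which its call begins. camera_params takes no time and is no camera call.
- bot.job_done(): hands the job in; it is judged then, once.
The state is a dict: "clock": time; "qpos": joint angles; "qd": joint speeds; "joint_efforts": joint torques, N m; "position": TCP position; "tool_rot": TCP orientation; "force": force on the tool from outside, world axes, zero at the start; "moment": the same for the moment, N m; "grip_width": finger opening in m; "finger_force": force on a finger pad.
Only numpy, scipy, OpenCV 4.12 (cv2) and the standard library are available. Lean on these libraries where they do the work, as an engineer would, in place of code of your own. Each camera call takes 0.05 s, during which the arm holds its last target. There are 200 camera calls.

## Working session

There is one attempt and no reset: what is moved stays moved. The work goes in short steps, Python scripts to look and compute and a tool call to move; the robot and the scene stay as the last step left them, time stands still between calls to the robot, and variables do not carry over. Pictures are saved under pics/ and viewed, at most 14 in all, crops included, and the job is handed in when it is done.

Besides the shell and the picture viewer there is one more tool, called after "Call:" as a command line: name --argument value ..., lists and objects as JSON in quotes. move_arm: Moves the arm, as the interface text tells. Shifts and turns lie within -1 to 1; 1 stands for 1000 mm of shift or 2 pi rad of turn. Its arguments: {"type":"object","properties":{"moves":{"type":"array"},"force":{"type":"number"}},"required":["moves"]}

```bash
ls; mkdir -p pics; python3 - <<'E'
from workcell import bot
import cv2,json
for n in("top","side"):
    f=bot.grab_frame(n); cv2.imwrite(f"pics/{n}0.png",f[:,:,::-1]); print(n,bot.camera_params(n))
print(bot.observe())
E
```

```text
pics
top {'vertical_fov': 51.781294811977496, 'cx': 271.2169908059878, 'cy': 210.42163408760925, 'R': array([[ 0.00134719, -0.99987472,  0.01577143],
       [-0.98805258, -0.00376149, -0.15407127],
       [ 0.15411129, -0.01537544, -0.98793386]]), 't': array([0.07089108, 0.51948019, 1.10643444])}
side {'vertical_fov': 48.290904543174, 'cx': 283.03484184916476, 'cy': 210.05910212449572, 'R': array([[ 0.94930621, -0.31403755,  0.01407628],
       [-0.19200551, -0.61470608, -0.76502962],
       [ 0.2489008 ,  0.72354465, -0.64384123]]), 't': array([-0.4910157 ,  0.19054745,  1.14385624])}
{'clock': 0.1, 'qpos': array([-1.34121941,  0.52192515, -0.03630869,  1.59989724,  0.02118685,
        1.02106524, -0.11277493]), 'qd': array([ 4.34089086e-04, -1.76855313e-03, -9.82482356e-04, -8.69872292e-04,
        5.07919019e-05, -7.27912490e-04, -6.25178365e-04]), 'joint_efforts': array([ 3.75269941e-03, -9.28483057e+01,  1.98429376e+00, -3.70524788e+01,
        1.81687390e-02,  5.41107816e-03, -2.25132169e-05]), 'position': array([0.18452553, 0.59686603, 0.23082097]), 'tool_rot': array([-3.14068398e+00,  5.87640130e-05,  2.84180575e+00]), 'force': array([0.35013734, 0.26148658, 0.14608771]), 'moment': array([-0.02616305,  0.00415769,  0.02995613]), 'finger_force': 0.0, 'grip_width': 0.0853633126081621}
```

View pics/top0.png

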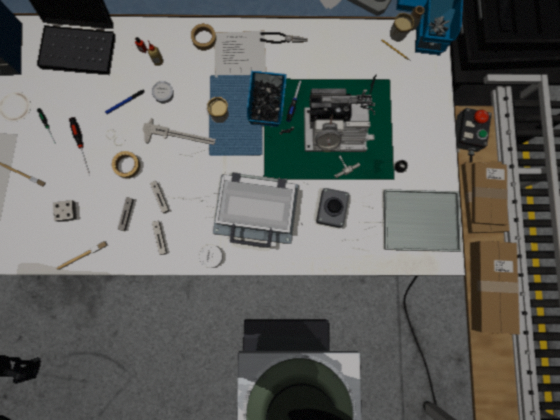

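View pics/side0.png

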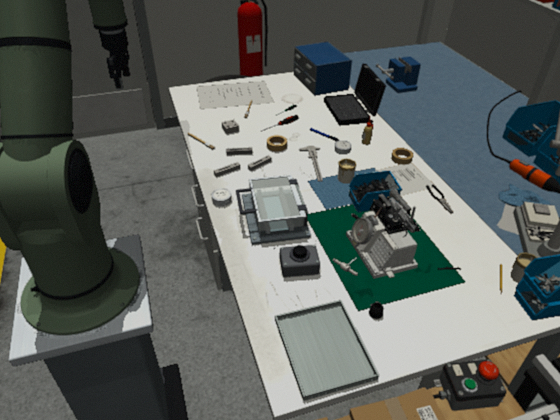

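```bash
cat > h.py <<'E'
from workcell import bot
import cv2, numpy as np
from scipy.spatial.transform import Rotation as Ro
def cast(n,uv,z):
    p=bot.camera_params(n); f=210/np.tan(np.radians(p["vertical_fov"]/2))
    R=np.array(p["R"]);t=np.array(p["t"]); c=-R.T@t
    uv=np.atleast_2d(uv).astype(float)
    d=np.c_[(uv[:,0]-p["cx"])/f,(uv[:,1]-p["cy"])/f,np.ones(len(uv))]@R
    return c+d*((z-c[2])/d[:,2])[:,None]
def proj(n,X):
    p=bot.camera_params(n); f=210/np.tan(np.radians(p["vertical_fov"]/2))
    q=np.atleast_2d(X)@np.array(p["R"]).T+p["t"]
    return q[:,:2]/q[:,2:]*f+[p["cx"],p["cy"]]
def snap(n,name,crop,k):
    f=bot.grab_frame(n)[:,:,::-1].copy(); a,b,c,d=crop
    cv2.imwrite(f"pics/{name}.png",cv2.resize(f[b:d,a:c],None,fx=k,fy=k,interpolation=cv2.INTER_CUBIC)); return f
def to(pos,yaw):
    "shift (tool axes, units of m) and turn (units 2pi) from the measured pose to a tool-down pose at pos, yaw mod pi"
    s=bot.observe(); R=Ro.from_euler("xyz",s["tool_rot"])
    best=min((R.inv()*Ro.from_euler("xyz",[np.pi,0,yaw+k*np.pi]) for k in(0,1)),key=lambda r:r.magnitude())
    return np.round(R.inv().apply(np.array(pos)-s["position"]),4),np.round(best.as_rotvec()/2/np.pi,4)
E
python3 - <<'E'
from h import *
f=snap("top","z1",(90,150,470,280),2.1)
g=cv2.cvtColor(f,cv2.COLOR_BGR2GRAY)
for nm,(a,b,c,d) in dict(blocks=(110,178,178,262)).items():
    m=(cv2.resize(g[b:d,a:c],None,fx=4,fy=4,interpolation=cv2.INTER_CUBIC)<165).astype(np.uint8)
    for k in cv2.findContours(m,0,2)[0]:
        if cv2.contourArea(k)<800: continue
        bx=(cv2.boxPoints(cv2.minAreaRect(k))+.5)/4-.5+[a,b]
        w=cast("top",bx,.012)[:,:2]; e=[w[1]-w[0],w[2]-w[1]]; e=sorted(e,key=np.linalg.norm)
        print(nm,bx.mean(0),w.mean(0),[np.linalg.norm(x) for x in e],"long dir",np.degrees(np.arctan2(e[1][1],e[1][0])))
E
```

```text
blocks [160.19819641 237.30005646] [0.44996558 0.368994  ] [np.float64(0.03355297211572552), np.float64(0.09968358811651677)] long dir -164.93692404882
blocks [126.55961585 214.07307434] [0.51247502 0.4617538 ] [np.float64(0.035940451904374164), np.float64(0.09713248120500698)] long dir -12.034906364639625
blocks [160.65451813 196.51935577] [0.56096665 0.37231692] [np.float64(0.03415144422419342), np.float64(0.10132640118427202)] long dir -155.49557405516725
```

View pics/z1.png

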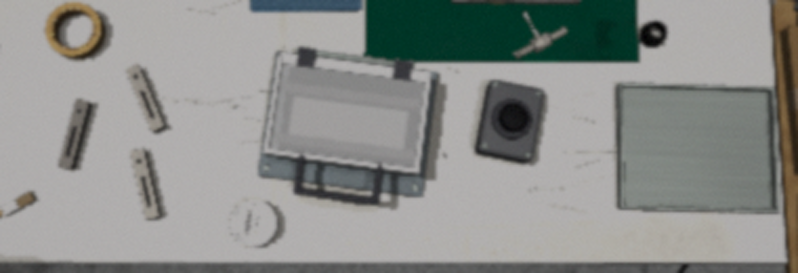

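```bash
python3 - <<'E'
from h import *
f=cv2.imread("pics/top0.png")
c=lambda a,b,w,h,k:cv2.resize(f[b:b+h,a:a+w],None,fx=k,fy=k,interpolation=cv2.INTER_CUBIC)
def grid(a,b,w,h,k,s=10):
    i=c(a,b,w,h,k)
    i=np.clip((i.astype(float)-40)*1.25,0,255).astype(np.uint8)
    for x in range(-(-a//s)*s,a+w,s): cv2.putText(i,str(x),(int((x-a+.5)*k),10),0,.35,(0,0,255),1); cv2.line(i,(int((x-a+.5)*k),12),(int((x-a+.5)*k),18),(0,0,255),1)
    for y in range(-(-b//s)*s,b+h,s): cv2.putText(i,str(y),(0,int((y-b+.5)*k)+4),0,.35,(0,0,255),1); cv2.line(i,(24,int((y-b+.5)*k)),(30,int((y-b+.5)*k)),(0,0,255),1)
    return i
cv2.imwrite("pics/b.png",grid(110,175,75,85,7)); cv2.imwrite("pics/s.png",grid(205,165,155,90,5))
E
```

```text
(no output)
```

View pics/b.png

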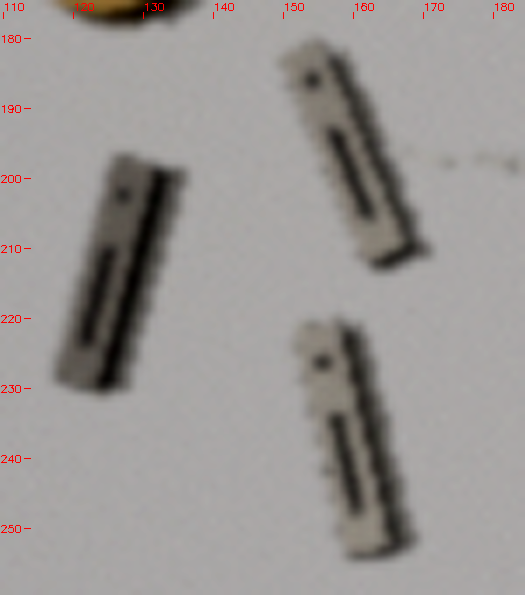

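View pics/s.png

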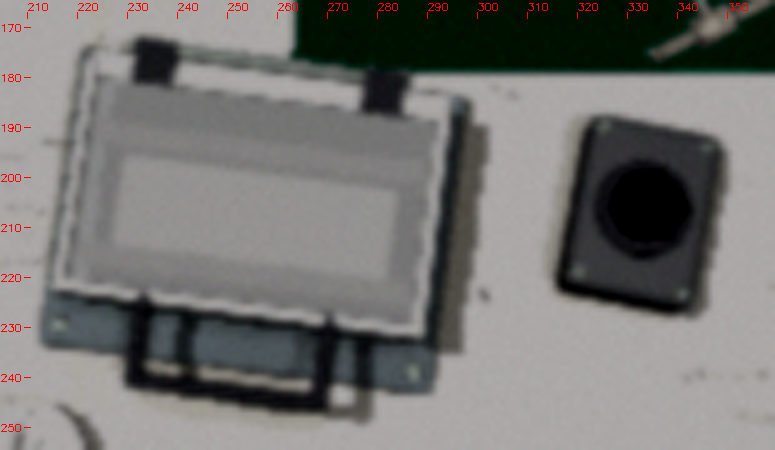

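```bash
python3 - <<'E'
from h import *
B=lambda P:np.array(P)/7+[109.5,174.5]
S=lambda P:np.array(P)/5+[204.5,164.5]
T=lambda P:np.array(P)/2.1+[89.5,149.5]
def rep(n,uv,z):
    w=cast("top",uv,z)[:,:2]; c=w.mean(0)
    print(n,"c",c.round(4),"sides",[round(np.linalg.norm(w[(i+1)%len(w)]-w[i])*1e3) for i in range(len(w))],"ang",[round(np.degrees(np.arctan2(*(w[(i+1)%len(w)]-w[i])[::-1])),1) for i in range(len(w))])
rep("A",B([(282,65),(325,43),(407,243),(368,265)]),.017)
rep("B",B([(118,155),(157,165),(97,390),(57,378)]),.017)
rep("C",B([(297,328),(340,318),(392,545),(350,557)]),.017)
rep("base",S([(42,345),(432,392),(470,97)]),.012)
rep("screws",S([(60,325),(413,373)]),.012)
rep("handle",S([(127,383),(328,405)]),.069)
rep("pod",S([(597,115),(722,143),(690,310),(562,288)]),.042)
print("key",cast("top",S([(643,208)]),.0625))
rep("tray",T([(615,85),(773,88),(776,212),(617,210)]),.018)
w=cast("top",S([(42,345),(470,97)]),.012); print("scanner centre by diagonal",w.mean(0))
# mask of the key
g=cv2.cvtColor(cv2.imread("pics/top0.png"),cv2.COLOR_BGR2GRAY)
k=max(cv2.findContours((g[180:235,310:355]<30).astype(np.uint8),0,2)[0],key=cv2.contourArea); (u,v),r=cv2.minEnclosingCircle(k)
print("keymask",u+310,v+180,r,cast("top",(u+310,v+180),.0625))
# handle bar mask in both views
print("tin",cast("top",(210,256),.024),"loupe",cast("top",(400,166),.03),"tape",cast("top",(126,164),.024))
E
```

```text
A c [0.56   0.3759] sides [18, 86, 17, 86] ang [np.float64(-61.5), np.float64(-156.1), np.float64(120.5), np.float64(24.9)]
B c [0.5136 0.4649] sides [16, 89, 16, 89] ang [np.float64(-104.3), np.float64(168.1), np.float64(73.6), np.float64(-12.1)]
C c [0.4504 0.3717] sides [17, 90, 16, 90] ang [np.float64(-76.4), np.float64(-165.0), np.float64(106.2), np.float64(15.2)]
base c [0.4978 0.0814] sides [211, 163, 269] ang [np.float64(-96.7), np.float64(-7.7), np.float64(120.7)]
screws c [0.4584 0.124 ] sides [192, 192] ang [np.float64(-97.6), np.float64(82.4)]
handle c [0.4297 0.1266] sides [103, 103] ang [np.float64(-96.1), np.float64(83.9)]
pod c [ 0.5282 -0.0918] sides [68, 92, 68, 95] ang [np.float64(-102.6), np.float64(167.9), np.float64(80.4), np.float64(-12.2)]
key [[ 0.5277505  -0.08867306  0.0625    ]]
tray c [ 0.4979 -0.3324] sides [207, 161, 204, 162] ang [np.float64(-90.8), np.float64(177.6), np.float64(89.4), np.float64(-1.3)]
scanner centre by diagonal [0.52890758 0.11270256 0.012     ]
keymask 334.0517234802246 205.7758617401123 7.055386066436768 [[ 0.52861673 -0.09117711  0.0625    ]]
tin [[0.39951039 0.23323635 0.024     ]] loupe [[ 0.64481183 -0.27917317  0.03      ]] tape [[0.64788034 0.46670946 0.024     ]]
```

```bash
cat >> h.py <<'E'
Y=np.radians(-7.1); SC=np.array([.529,.1128,0]); ex=np.array([np.cos(Y),np.sin(Y),0]); ey=np.array([-np.sin(Y),np.cos(Y),0])
sc=lambda x,y,z:SC+ex*x+ey*y+[0,0,z]
E
python3 - <<'E'
from h import *
H=.5*(sc(-.1,0,0)+[.4297,.1266,0]);print(H)
print(to([H[0],H[1],.16],Y+np.pi/2))
E
```

```text
[0.4297334  0.12588007 0.        ]
(array([-0.3734, -0.3775,  0.0712]), array([-1.00e-04,  1.00e-04,  2.22e-01]))
```

Call:
move_arm --moves '[[[0.35,-0.037,-0.038,0.007,0,0,0.022],[0.35,-0.075,-0.075,0.014,0,0,0.045],[0.35,-0.112,-0.113,0.021,0,0,0.067],[0.35,-0.15,-0.15,0.028,0,0,0.09],[0.35,-0.187,-0.188,0.03,0,0,0.112]]]' --force 30

```text
clock: 0.65
position: [0.3004, 0.3753, 0.2018]
tool_rot: [-3.141, 0.0, 2.132]
force: [0.8, 1.1, 0.1]
grip_width: 0.0301
finger_force: 0.0
```

```bash
python3 - <<'E'
from h import *
print(to([.4297,.1259,.16],Y+np.pi/2))
E
```

```text
(array([-0.28  , -0.0233,  0.0419]), array([-0.    ,  0.    ,  0.1091]))
```

Call:
move_arm --moves '[[[0.35,-0.05,-0.004,0.008,0,0,0.022],[0.35,-0.1,-0.008,0.016,0,0,0.045],[0.35,-0.15,-0.012,0.024,0,0,0.067],[0.35,-0.2,-0.016,0.032,0,0,0.09],[0.35,-0.24,-0.02,0.04,0,0,0.107]]]'

```text
clock: 1.15
position: [0.4128, 0.1621, 0.1622]
tool_rot: [3.141, -0.0, 1.46]
force: [1.3, 1.0, -0.8]
grip_width: 0.0296
finger_force: 0.0
```

```bash
python3 - <<'E'
from h import *
print(to([.4297,.1259,.16],Y+np.pi/2)); print(bot.observe()["qpos"])
E
```

```text
(array([-0.034 ,  0.0208,  0.0022]), array([ 0.0001, -0.    ,  0.002 ]))
[-0.80360975  0.36398197  0.37001688  2.14233064 -0.20900455  0.66811019
 -0.40224422]
```

Call:
move_arm --moves '[[[0.35,-0.034,0.02,0.002,0,0,0.002],[0.35,-0.034,0.02,0.03,0,0,0.002],[0.35,-0.034,0.02,0.06,0,0,0.002],[0.35,-0.034,0.02,0.06,0,0,0.002],[0.35,-0.034,0.02,0.06,0,0,0.002]]]'

```text
clock: 1.65
position: [0.4282, 0.1281, 0.1026]
tool_rot: [-3.141, 0.001, 1.453]
force: [0.1, 0.1, 0.8]
grip_width: 0.0298
finger_force: 0.0
```

```bash
python3 - <<'E'
from h import *
print(to([.4297,.1259,.05],Y+np.pi/2))
f=snap("top","h1",(200,150,360,260),5)
E
```

```text
(array([-0.002 ,  0.0018,  0.0526]), array([-0.0001,  0.0001,  0.001 ]))
```

View pics/h1.png

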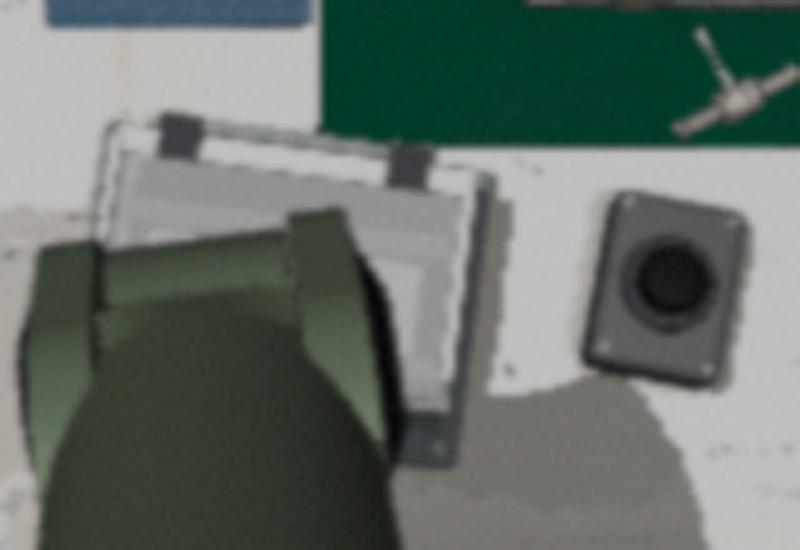

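Call:
move_arm --moves '[[[0.35,-0.002,0.002,0.03,0,0,0],[0.35,-0.002,0.002,0.052,0,0,0],[0,-0.002,0.002,0.052,0,0,0],[0,-0.002,0.002,0.052,0,0,0],[0,-0.002,0.002,0.052,0,0,0]]]'

```text
clock: 2.2
position: [0.4296, 0.1262, 0.0517]
tool_rot: [-3.141, -0.0, 1.453]
force: [-5.1, -1.2, -1.3]
grip_width: 0.009
finger_force: 29.4
```

Call:
move_arm --moves '[[[0,0,0,0,0,0,0],[0,0,0,0,0,0,0]]]'

```text
clock: 2.4
position: [0.4296, 0.1262, 0.0518]
tool_rot: [-3.141, -0.0, 1.453]
force: [-6.1, -0.9, -1.2]
grip_width: 0.009
finger_force: 29.4
```

Call:
move_arm --moves '[[[0,0,0.001,-0.021,0,0,0],[0,0,0.005,-0.041,0,0,0],[0,0,0.011,-0.061,0,0,0],[0,0,0.0195,-0.08,0,0,0],[0,0,0.03,-0.098,0,0,0]]]'

```text
clock: 2.9
position: [0.4632, 0.1221, 0.1516]
tool_rot: [3.134, -0.002, 1.452]
force: [39.2, -5.4, -33.7]
grip_width: 0.0084
finger_force: 29.9
```

Call:
move_arm --moves '[[[0,0,0.013,-0.016,0,0,0],[0,0,0.027,-0.031,0,0,0],[0,0,0.044,-0.044,0,0,0],[0,0,0.061,-0.055,0,0,0],[0,0,0.08,-0.0635,0,0,0]]]'

```text
clock: 3.4
position: [0.5401, 0.1122, 0.2138]
tool_rot: [3.14, 0.001, 1.453]
force: [6.4, -3.7, -22.2]
grip_width: 0.0086
finger_force: 29.6
```

Call:
move_arm --moves '[[[0,0,0.02,-0.005,0,0,0],[0,0,0.04,-0.008,0,0,0],[0,0,0.06,-0.009,0,0,0],[0,0,0.081,-0.008,0,0,0],[0,0,0.101,-0.005,0,0,0]]]'

```text
clock: 3.9
position: [0.6404, 0.0996, 0.2198]
tool_rot: [3.139, 0.001, 1.452]
force: [-3.9, -7.3, -3.3]
grip_width: 0.0085
finger_force: 31.7
```

Call:
move_arm --moves '[[[0,0,0.013,0.004,0,0,0],[0,0,0.026,0.009,0,0,0],[0,0,0.034,0.013,0,0,0],[0,0,0.034,0.013,0,0,0]]]'

```text
clock: 4.3
position: [0.6749, 0.0952, 0.2067]
tool_rot: [3.138, 0.002, 1.451]
force: [1.8, -7.0, 5.2]
grip_width: 0.0087
finger_force: 33.3
```

Call:
move_arm --moves '[[[0.35,0,0,0,0,0,0],[0.35,0,0,0,0,0,0],[0.35,0,0,0,0,0,0],[0.35,0,0,-0.03,0,0,0],[0.35,0,0,-0.07,0,0,0]]]'

```text
clock: 4.8
position: [0.6722, 0.0976, 0.2736]
tool_rot: [-3.138, 0.001, 1.454]
force: [1.0, 0.6, 0.1]
grip_width: 0.03
finger_force: 0.0
```

```bash
sed -i 's/yaw+k\*np.pi.*for k in(0,1)/yaw]) for k in(0,)/; s/yaw mod pi/yaw/' h.py; python3 - <<'E'
from h import *
print(to([.4504,.3717,.16],np.radians(195.1))); print(bot.observe()["position"])
f=snap("side","o1",(190,140,330,250),4)
E
```

```text
(array([ 0.2464, -0.252 ,  0.1141]), array([-0.0005, -0.0004, -0.3106]))
[0.67222581 0.09762758 0.27356973]
```

View pics/o1.png

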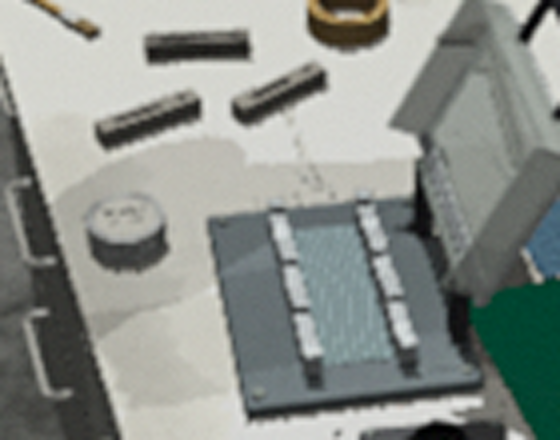

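```bash
cat >> h.py <<'E'
def plan(*way,v=.045,w=np.radians(8),start=None):
    "way: (pos,yaw_deg); prints, per call of <=5 rows, the end shift (mm) and z turn (2pi) from the call's start; rows go linearly"
    s=bot.observe(); p,y=start or (s["position"],s["tool_rot"][2])
    for q,d in way:
        q=np.array(q); d=np.radians(d); d=y+(d-y+np.pi)%(2*np.pi)-np.pi
        n=int(np.ceil(max(np.linalg.norm(q-p)/v,abs(d-y)/w)-1e-6)); i=0; p0,y0=p,y
        while i<n:
            k=min(5,n-i); i+=k; pe,ye=p0+(q-p0)*i/n,y0+(d-y0)*i/n
            sh=Ro.from_euler("xyz",[np.pi,0,y]).inv().apply(pe-p)
            print(k,"rows:",(sh*1e3).round(1),"turn",round(-(ye-y)/2/np.pi,4)," per row",(sh*1e3/k).round(1),round(-(ye-y)/k/2/np.pi,4)); p,y=pe,ye
        print("--")
E
python3 - <<'E'
from h import *
plan(([.4504,.3717,.13],195.1),([.4504,.3717,.012],195.1))
E
```

```text
5 rows: [ 87.9 -91.1  54.2] turn -0.1109  per row [ 17.6 -18.2  10.8] -0.0222
5 rows: [125.9 -13.4  54.2] turn -0.1109  per row [25.2 -2.7 10.8] -0.0222
4 rows: [84.1 56.4 43.4] turn -0.0888  per row [21.  14.1 10.8] -0.0222
--
3 rows: [  0.  -0. 118.] turn -0.0  per row [ 0.  -0.  39.3] -0.0
--
```

Call:
move_arm --moves '[[[0.6,0.018,-0.018,0,0,0,-0.022],[0.6,0.035,-0.036,0,0,0,-0.044],[0.6,0.053,-0.055,0,0,0,-0.067],[0.6,0.07,-0.073,0,0,0,-0.089],[0.6,0.088,-0.091,0,0,0,-0.111]]]'

```text
clock: 5.35
position: [0.5924, 0.1962, 0.2743]
tool_rot: [3.141, 0.0, 2.157]
force: [0.3, -0.6, -0.5]
grip_width: 0.0514
finger_force: 0.0
```

Call:
move_arm --moves '[[[0.6,0.025,-0.003,0.014,0,0,-0.022],[0.6,0.05,-0.005,0.028,0,0,-0.044],[0.6,0.075,-0.008,0.042,0,0,-0.067],[0.6,0.101,-0.011,0.056,0,0,-0.089],[0.6,0.126,-0.013,0.07,0,0,-0.111]]]'

```text
clock: 5.85
position: [0.5125, 0.2946, 0.2038]
tool_rot: [3.141, 0.0, 2.854]
force: [0.9, 0.0, -0.1]
grip_width: 0.0513
finger_force: 0.0
```

Call:
move_arm --moves '[[[0.6,0.021,0.014,0.02,0,0,-0.022],[0.6,0.042,0.028,0.04,0,0,-0.044],[0.6,0.063,0.042,0.055,0,0,-0.067],[0.6,0.084,0.056,0.07,0,0,-0.089],[0.6,0.084,0.056,0.07,0,0,-0.089]]]'

```text
clock: 6.35
position: [0.446, 0.374, 0.1324]
tool_rot: [3.141, -0.003, -2.867]
force: [-0.7, 0.3, 0.4]
grip_width: 0.0514
finger_force: 0.0
```

```bash
cat >> h.py <<'E'
_old=lambda:cv2.imread("pics/top0.png")
def moved(name="t"):
    "blocks on the bench now, as dark/grey blobs left of the scanner (centre shifted by shadow, compare with the first look)"
    f=bot.grab_frame("top")[:,:,::-1]; a,b,c,d=105,170,195,265
    g=cv2.cvtColor(f,cv2.COLOR_BGR2GRAY); m=(cv2.resize(g[b:d,a:c],None,fx=4,fy=4,interpolation=cv2.INTER_CUBIC)<165).astype(np.uint8)
    for k in cv2.findContours(m,0,2)[0]:
        if cv2.contourArea(k)<800: continue
        bx=(cv2.boxPoints(cv2.minAreaRect(k))+.5)/4-.5+[a,b]; w=cast("top",bx,.012)[:,:2]; e=max(w[1]-w[0],w[2]-w[1],key=np.linalg.norm)
        print("blob",w.mean(0).round(4),round(np.linalg.norm(e),3),round(np.degrees(np.arctan2(e[1],e[0]))%180,1))
E
python3 - <<'E'
from h import *
print(to([.4504,.3717,.012],np.radians(195.1))); print(bot.observe()["qpos"]); moved()
E
```

```text
(array([-0.004 , -0.0034,  0.1204]), array([ 0.0001, -0.0004,  0.0018]))
[-0.71014026  0.57803469 -0.12505805  1.79652517  0.0949788   0.7749269
  0.96253151]
blob [0.5013 0.3995] 0.248 1.6
blob [0.6212 0.4643] 0.078 90.3
```

Call:
move_arm --moves '[[[0.6,-0.004,-0.003,0.045,0,0,0.002],[0.6,-0.004,-0.003,0.09,0,0,0.002],[0.6,-0.004,-0.003,0.12,0,0,0.002],[0.6,-0.004,-0.003,0.128,0,0,0.002],[0.6,-0.004,-0.003,0.128,0,0,0.002]]]'

```text
clock: 6.9
position: [0.4542, 0.3692, 0.0058]
tool_rot: [-3.141, -0.001, -2.89]
force: [0.0, 0.5, 1.0]
grip_width: 0.0512
finger_force: 0.0
```

Call:
move_arm --moves '[[[0,0,0,0,0,0,0],[0,0,0,0,0,0,0],[0,0,0,0,0,0,0],[0,0,0,0,0,0,0]]]' --force 60

```text
clock: 7.3
position: [0.4548, 0.3706, 0.0078]
tool_rot: [3.14, 0.003, -2.889]
force: [-2.4, -0.1, 14.9]
grip_width: 0.0155
finger_force: 58.8
```

```bash
python3 - <<'E'
from h import *
s=bot.observe();print(s["position"],s["grip_width"],s["force"])
p=sc(0,.0,.15)
plan(([s["position"][0],s["position"][1],.10],195),(sc(0,.052,.10),172.9),(sc(0,.052,.037),172.9))
E
```

```text
[0.45482659 0.37063404 0.00783626] 0.015542701303602146 [-2.43758327 -0.10299465 14.93483057]
3 rows: [  0.    0.  -92.2] turn -0.0014  per row [  0.    0.  -30.7] -0.0005
--
5 rows: [ -24.5 -220.1   -0. ] turn 0.0614  per row [ -4.9 -44.   -0. ] 0.0123
--
2 rows: [ 0. -0. 63.] turn -0.0  per row [ 0.  -0.  31.5] -0.0
--
```

Call:
move_arm --moves '[[[0,0,0,-0.03,0,0,0],[0,0,0,-0.06,0,0,0],[0,0,0,-0.096,0,0,0],[0,0,0,-0.096,0,0,0]]]'

```text
clock: 7.7
position: [0.4559, 0.3712, 0.107]
tool_rot: [3.138, 0.007, -2.889]
force: [-0.3, 0.2, -2.2]
grip_width: 0.0163
finger_force: 60.1
```

```bash
python3 - <<'E'
from h import *
s=bot.observe();print(s["position"],s["grip_width"],s["force"])
plan((sc(.004,-.052,.10),172.9))
E
```

```text
[0.45588593 0.37122389 0.10700673] 0.01632689869856017 [-0.26198279  0.19056458 -2.23342908]
5 rows: [   5.7 -199.     4.4] turn 0.0374  per row [  1.1 -39.8   0.9] 0.0075
3 rows: [ -24.5 -116.9    2.6] turn 0.0225  per row [ -8.2 -39.    0.9] 0.0075
--
```

Call:
move_arm --moves '[[[0,0.001,-0.04,0,0,0,0.007],[0,0.002,-0.08,0,0,0,0.015],[0,0.003,-0.12,0,0,0,0.022],[0,0.005,-0.16,0,0,0,0.03],[0,0.006,-0.199,0,0,0,0.037]]]'

```text
clock: 8.2
position: [0.498, 0.1738, 0.1021]
tool_rot: [3.142, 0.001, -3.123]
force: [0.6, -0.3, -2.4]
grip_width: 0.016
finger_force: 60.1
```

Call:
move_arm --moves '[[[0,-0.008,-0.039,0,0,0,0.008],[0,-0.016,-0.078,0,0,0,0.015],[0,-0.024,-0.117,0,0,0,0.023],[0,-0.024,-0.117,0,0,0,0.023]]]'

```text
clock: 8.6
position: [0.5251, 0.0533, 0.1021]
tool_rot: [-3.139, 0.001, 3.009]
force: [0.7, 0.7, -2.9]
grip_width: 0.016
finger_force: 60.1
```

```bash
python3 - <<'E'
from h import *
s=bot.observe();print(s["position"],s["grip_width"],s["force"],s["qpos"])
print(to(sc(.004,-.052,.039),np.radians(172.9)))
E
```

```text
[0.52510038 0.05327211 0.10211276] 0.015988533306770122 [ 0.67972845  0.68742111 -2.88816024] [-0.19528354  0.55232556 -0.02649769  1.96284451  0.02787806  0.62641951
  1.19779978]
(array([-0.0004,  0.0077,  0.0631]), array([-0.0003,  0.0002, -0.0014]))
```

Call:
move_arm --moves '[[[0,0,0.007,0.02,0,0,-0.001],[0,0,0.007,0.04,0,0,-0.001],[0,0,0.007,0.055,0,0,-0.001],[0,0,0.007,0.055,0,0,-0.001]]]'

```text
clock: 9.0
position: [0.5241, 0.0662, 0.0454]
tool_rot: [-3.141, -0.002, 3.024]
force: [0.1, 0.4, -0.8]
grip_width: 0.0161
finger_force: 60.0
```

```bash
python3 - <<'E'
from h import *
s=bot.observe();print(s["grip_width"],s["force"])
print(to(sc(.004,-.052,.039),np.radians(172.9)))
E
```

```text
0.01608370586866781 [ 0.12639473  0.42644769 -0.75525123]
(array([-0.0031, -0.0052,  0.0064]), array([-0.0001, -0.0004,  0.0011]))
```

Call:
move_arm --moves '[[[0,-0.003,-0.005,0,0,0,0.001],[0,-0.003,-0.005,0.003,0,0,0.001],[0,-0.003,-0.005,0.006,0,0,0.001],[0,-0.003,-0.005,0.006,0,0,0.001]]]'

```text
clock: 9.4
position: [0.5276, 0.0608, 0.0408]
tool_rot: [3.142, 0.0, 3.018]
force: [-0.3, -0.2, -2.4]
grip_width: 0.0164
finger_force: 60.0
```

```bash
python3 - <<'E'
from h import *
s=bot.observe();print(s["grip_width"],s["force"])
print(to(sc(.004,-.052,.039),np.radians(172.9)))
E
```

```text
0.016399219746391084 [-0.32303594 -0.2302875  -2.43555968]
(array([ 0.001 , -0.0002,  0.0018]), array([ 0.,  0., -0.]))
```

Call:
move_arm --moves '[[[0,0,0,0.002,0,0,0],[0,0,0,0.002,0,0,0],[0.4,0,0,0.002,0,0,0],[0.4,0,0,0.002,0,0,0],[0.4,0,0,0.002,0,0,0]]]'

```text
clock: 9.9
position: [0.5276, 0.0608, 0.0389]
tool_rot: [3.142, 0.0, 3.018]
force: [-0.0, 0.4, -0.1]
grip_width: 0.0341
finger_force: 0.0
```

Call:
move_arm --moves '[[[0.4,0,0,-0.02,0,0,0],[0.4,0,0,-0.06,0,0,0],[0.4,0,0,-0.1,0,0,0],[0.4,0,0,-0.1,0,0,0],[0.4,0,0,-0.1,0,0,0]]]'

```text
clock: 10.4
position: [0.528, 0.0608, 0.1397]
tool_rot: [3.141, 0.002, 3.018]
force: [-0.1, -0.2, -0.4]
grip_width: 0.0345
finger_force: 0.0
```

```bash
python3 - <<'E'
from h import *
f=snap("side","p1",(190,140,330,250),4)
moved(); plan(([.56,.3759,.10],204.7))
E
```

```text
blob [0.5125 0.4616] 0.094 168.3
blob [0.5602 0.3728] 0.097 24.1
blob [0.6223 0.4643] 0.08 90.3
5 rows: [  4.  198.   23.9] turn -0.0552  per row [ 0.8 39.6  4.8] -0.011
3 rows: [-38.1 112.6  14.3] turn -0.0331  per row [-12.7  37.5   4.8] -0.011
--
```

View pics/p1.png

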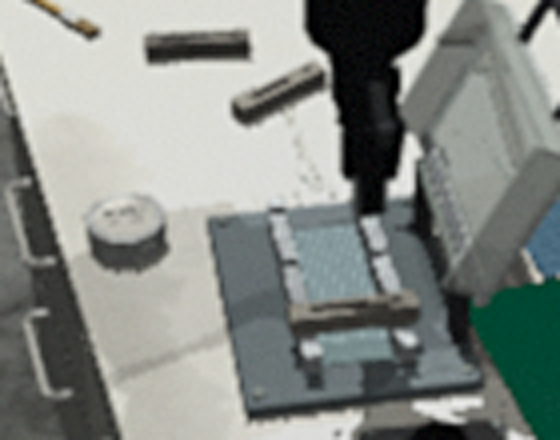

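Call:
move_arm --moves '[[[0.55,0.001,0.04,0,0,0,-0.011],[0.55,0.002,0.079,0.005,0,0,-0.022],[0.55,0.003,0.119,0.01,0,0,-0.033],[0.55,0.004,0.158,0.015,0,0,-0.044],[0.55,0.004,0.198,0.024,0,0,-0.055]]]'

```text
clock: 11.0
position: [0.5477, 0.2591, 0.1136]
tool_rot: [-3.141, -0.001, -2.917]
force: [0.4, -0.6, 0.1]
grip_width: 0.047
finger_force: 0.0
```

Call:
move_arm --moves '[[[0.55,-0.013,0.038,0.005,0,0,-0.011],[0.55,-0.026,0.076,0.01,0,0,-0.022],[0.55,-0.038,0.113,0.015,0,0,-0.033],[0.55,-0.038,0.113,0.04,0,0,-0.033],[0.55,-0.038,0.113,0.04,0,0,-0.033]]]'

```text
clock: 11.5
position: [0.5579, 0.3757, 0.0703]
tool_rot: [-3.14, -0.006, -2.711]
force: [0.1, -0.8, -0.3]
grip_width: 0.0471
finger_force: 0.0
```

Call:
move_arm --moves '[[[0.55,0,0,0,0,0,0],[0.55,0,0,0,0,0,0]]]'

```text
clock: 11.7
position: [0.5608, 0.3754, 0.0754]
tool_rot: [-3.141, 0.0, -2.714]
force: [0.3, 0.1, 0.4]
grip_width: 0.0468
finger_force: 0.0
```

```bash
python3 - <<'E'
from h import *
print(to([.56,.3759,.009],np.radians(204.7)))
E
```

```text
(array([0.0006, 0.0009, 0.0664]), array([-0.0001,  0.    , -0.0006]))
```

Call:
move_arm --moves '[[[0.55,0.001,0.001,0.03,0,0,0],[0.55,0.001,0.001,0.055,0,0,0],[0.55,0.001,0.001,0.066,0,0,0],[0.55,0.001,0.001,0.066,0,0,0],[0,0.001,0.001,0.066,0,0,0]]]'

```text
clock: 12.2
position: [0.5597, 0.3769, 0.01]
tool_rot: [3.141, 0.001, -2.713]
force: [1.4, -0.5, 0.1]
grip_width: 0.0339
finger_force: 0.0
```

Call:
move_arm --moves '[[[0,0,0,0,0,0,0],[0,0,0,0,0,0,0],[0,0,0,0,0,0,0]]]'

```text
clock: 12.5
position: [0.5598, 0.3772, 0.0106]
tool_rot: [3.141, 0.002, -2.713]
force: [-1.0, -1.3, 10.0]
grip_width: 0.0156
finger_force: 58.9
```

Call:
move_arm --moves '[[[0,0,0,-0.03,0,0,0],[0,0,0,-0.06,0,0,0],[0,0,0,-0.09,0,0,0],[0,0,0,-0.09,0,0,0],[0,0,0,-0.09,0,0,0]]]'

```text
clock: 13.0
position: [0.5594, 0.3769, 0.1]
tool_rot: [3.141, 0.002, -2.713]
force: [0.2, -0.7, -2.8]
grip_width: 0.016
finger_force: 59.3
```

```bash
python3 - <<'E'
from h import *
plan((sc(0,0,.10),172.9))
E
```

```text
5 rows: [ 114.6 -189.7   -0. ] turn 0.0733  per row [ 22.9 -37.9  -0. ] 0.0147
1 rows: [  3.7 -44.2  -0. ] turn 0.0147  per row [  3.7 -44.2  -0. ] 0.0147
--
```

Call:
move_arm --moves '[[[0,0.023,-0.038,0,0,0,0.015],[0,0.046,-0.076,0,0,0,0.029],[0,0.069,-0.114,0,0,0,0.044],[0,0.092,-0.152,0,0,0,0.059],[0,0.115,-0.19,0,0,0,0.073]]]'

```text
clock: 13.5
position: [0.5325, 0.1543, 0.0982]
tool_rot: [-3.141, -0.001, 3.108]
force: [1.4, -0.8, -1.5]
grip_width: 0.0158
finger_force: 59.3
```

Call:
move_arm --moves '[[[0,0.004,-0.044,0,0,0,0.015],[0,0.004,-0.044,0.02,0,0,0.015],[0,0.004,-0.044,0.04,0,0,0.015],[0,0.004,-0.044,0.04,0,0,0.015],[0,0.004,-0.044,0.04,0,0,0.015]]]'

```text
clock: 14.0
position: [0.5277, 0.1123, 0.0586]
tool_rot: [-3.141, -0.001, 3.018]
force: [-0.3, 0.2, -0.7]
grip_width: 0.0158
finger_force: 59.3
```

```bash
python3 - <<'E'
from h import *
print(to(sc(0,0,.041),np.radians(172.9)))
E
```

```text
(array([-0.0012,  0.0006,  0.0176]), array([-0.0001, -0.0002,  0.    ]))
```

Call:
move_arm --moves '[[[0,-0.001,0,0.012,0,0,0],[0,-0.001,0,0.018,0,0,0],[0,-0.001,0,0.018,0,0,0],[0.4,-0.001,0,0.018,0,0,0],[0.4,-0.001,0,0.018,0,0,0]]]'

```text
clock: 14.5
position: [0.5292, 0.1123, 0.0407]
tool_rot: [3.142, 0.0, 3.018]
force: [-1.1, -0.3, 1.0]
grip_width: 0.0341
finger_force: 0.0
```

Call:
move_arm --moves '[[[0.4,0,0,0,0,0,0],[0.4,0,0,-0.02,0,0,0],[0.4,0,0,-0.06,0,0,0],[0.4,0,0,-0.09,0,0,0],[0.4,0,0,-0.09,0,0,0]]]'

```text
clock: 15.0
position: [0.531, 0.1126, 0.1344]
tool_rot: [3.139, 0.005, 3.017]
force: [-0.1, -0.7, -0.1]
grip_width: 0.0338
finger_force: 0.0
```

```bash
python3 - <<'E'
from h import *
moved(); plan(([.5136,.4649,.10],168))
E
```

```text
blob [0.5125 0.4616] 0.094 168.3
blob [0.6223 0.464 ] 0.079 90.3
5 rows: [ 37.5 217.4  20.3] turn 0.0085  per row [ 7.5 43.5  4.1] 0.0017
3 rows: [ 29.4 129.   12.2] turn 0.0051  per row [ 9.8 43.   4.1] 0.0017
--
```

Call:
move_arm --moves '[[[0.55,0.008,0.043,0,0,0,0.002],[0.55,0.015,0.087,0.005,0,0,0.003],[0.55,0.022,0.13,0.01,0,0,0.005],[0.55,0.03,0.174,0.015,0,0,0.007],[0.55,0.037,0.217,0.02,0,0,0.008]]]'

```text
clock: 15.55
position: [0.5184, 0.3337, 0.1094]
tool_rot: [-3.141, -0.001, 2.967]
force: [0.1, -0.5, -0.6]
grip_width: 0.047
finger_force: 0.0
```

Call:
move_arm --moves '[[[0.55,0.01,0.043,0.005,0,0,0.002],[0.55,0.02,0.086,0.01,0,0,0.003],[0.55,0.03,0.129,0.015,0,0,0.005],[0.55,0.03,0.129,0.045,0,0,0.005],[0.55,0.03,0.129,0.045,0,0,0.005]]]'

```text
clock: 16.05
position: [0.5093, 0.4636, 0.0609]
tool_rot: [-3.136, -0.004, 2.938]
force: [-0.2, -1.7, -0.5]
grip_width: 0.0465
finger_force: 0.0
```

Call:
move_arm --moves '[[[0.55,0,0,0,0,0,0],[0.55,0,0,0,0,0,0]]]'

```text
clock: 16.25
position: [0.5129, 0.4635, 0.0667]
tool_rot: [3.141, 0.001, 2.935]
force: [0.2, 0.1, -0.2]
grip_width: 0.0469
finger_force: 0.0
```

```bash
python3 - <<'E'
from h import *
print(to([.5136,.4649,.010],np.radians(168)))
E
```

```text
(array([-0.0003,  0.0015,  0.0567]), array([0.    , 0.0001, 0.0004]))
```

Call:
move_arm --moves '[[[0.55,0,0.001,0.03,0,0,0],[0.55,0,0.001,0.05,0,0,0],[0.55,0,0.001,0.057,0,0,0],[0.55,0,0.001,0.057,0,0,0],[0,0,0.001,0.057,0,0,0]]]'

```text
clock: 16.75
position: [0.513, 0.4655, 0.0102]
tool_rot: [3.14, 0.001, 2.935]
force: [-0.3, 0.0, 0.8]
grip_width: 0.0338
finger_force: 0.0
```

Call:
move_arm --moves '[[[0,0,0,0,0,0,0],[0,0,0,0,0,0,0],[0,0,0,0,0,0,0]]]'

```text
clock: 17.05
position: [0.513, 0.4659, 0.0105]
tool_rot: [3.14, 0.001, 2.936]
force: [-1.6, -1.2, 10.0]
grip_width: 0.016
finger_force: 58.9
```

Call:
move_arm --moves '[[[0,0,0,-0.03,0,0,0],[0,0,0,-0.06,0,0,0],[0,0,0,-0.09,0,0,0],[0,0,0,-0.09,0,0,0],[0,0,0,-0.09,0,0,0]]]'

```text
clock: 17.55
position: [0.5125, 0.4655, 0.0998]
tool_rot: [3.14, 0.001, 2.936]
force: [-0.1, -0.8, -3.2]
grip_width: 0.0156
finger_force: 59.6
```

```bash
python3 - <<'E'
from h import *
plan((sc(0,0.052,.10),172.9))
E
```

```text
5 rows: [-6.000e+01 -2.072e+02 -2.000e-01] turn -0.0093  per row [-12.  -41.4  -0. ] -0.0019
2 rows: [-19.1 -84.1  -0.1] turn -0.0037  per row [ -9.6 -42.1  -0. ] -0.0019
--
```

Call:
move_arm --moves '[[[0,-0.012,-0.041,0,0,0,-0.002],[0,-0.024,-0.083,0,0,0,-0.004],[0,-0.036,-0.124,0,0,0,-0.006],[0,-0.048,-0.166,0,0,0,-0.007],[0,-0.06,-0.207,0,0,0,-0.009]]]'

```text
clock: 18.05
position: [0.528, 0.2484, 0.0979]
tool_rot: [-3.141, -0.001, 2.993]
force: [1.5, -0.3, -1.8]
grip_width: 0.0157
finger_force: 59.6
```

Call:
move_arm --moves '[[[0,-0.01,-0.042,0,0,0,-0.002],[0,-0.019,-0.084,0,0,0,-0.004],[0,-0.019,-0.084,0.03,0,0,-0.004],[0,-0.019,-0.084,0.04,0,0,-0.004],[0,-0.019,-0.084,0.04,0,0,-0.004]]]'

```text
clock: 18.55
position: [0.5337, 0.165, 0.057]
tool_rot: [-3.14, -0.003, 3.019]
force: [-0.7, 0.8, -1.8]
grip_width: 0.0158
finger_force: 59.6
```

Call:
move_arm --moves '[[[0,0,0,0,0,0,0]]]'

```text
clock: 18.65
position: [0.5348, 0.1657, 0.0588]
tool_rot: [3.142, -0.001, 3.019]
force: [0.4, -0.0, -3.2]
grip_width: 0.0157
finger_force: 59.6
```

```bash
python3 - <<'E'
from h import *
print(to(sc(0,.052,.0408),np.radians(172.9)))
E
```

```text
(array([-0.0008, -0.0012,  0.018 ]), array([ 0.    , -0.0001,  0.0003]))
```

Call:
move_arm --moves '[[[0,-0.001,-0.001,0.012,0,0,0],[0,-0.001,-0.001,0.018,0,0,0],[0,-0.001,-0.001,0.018,0,0,0],[0.4,-0.001,-0.001,0.018,0,0,0],[0.4,-0.001,-0.001,0.018,0,0,0]]]'

```text
clock: 19.15
position: [0.5359, 0.1636, 0.0407]
tool_rot: [3.142, 0.0, 3.018]
force: [1.0, 0.4, 0.0]
grip_width: 0.0344
finger_force: 0.0
```

Call:
move_arm --moves '[[[0.4,0,0,0,0,0,0],[0.4,0,0,-0.02,0,0,0],[0.4,0,0,-0.06,0,0,0],[0.4,0,0,-0.1,0,0,0],[0.4,0,0,-0.15,0,0,0]]]'

```text
clock: 19.65
position: [0.5351, 0.1632, 0.1915]
tool_rot: [-3.141, -0.002, 3.018]
force: [0.7, 0.1, -0.1]
grip_width: 0.0345
finger_force: 0.0
```

Call:
move_arm --moves '[[[0.4,0,0.04,-0.04,0,0,0.02],[0.4,0,0.07,-0.08,0,0,0.04],[0.4,0,0.07,-0.08,0,0,0.06]]]'

```text
clock: 19.95
position: [0.5456, 0.2375, 0.2754]
tool_rot: [3.135, 0.002, 2.639]
force: [-0.3, 0.1, -1.8]
grip_width: 0.0344
finger_force: 0.0
```

```bash
python3 - <<'E'
from h import *
f=snap("side","p3",(190,130,330,250),4)
E
```

```text
(no output)
```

View pics/p3.png

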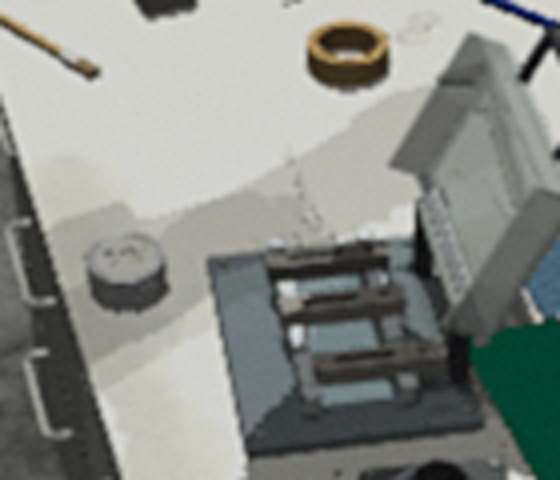

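```bash
python3 - <<'E'
from h import *
f=snap("top","p4",(205,165,305,255),6)
for y in(-.052,0,.052): print(proj("top",[sc(-.045,y,.047),sc(.045,y,.047)]).round(1).tolist(), proj("side",[sc(-.045,y,.047),sc(.045,y,.047)]).round(1).tolist())
E
```

```text
[[273.3, 225.6], [277.5, 192.1]] [[262.0, 218.0], [294.1, 214.2]]
[[253.6, 223.1], [258.1, 189.7]] [[259.0, 206.1], [290.2, 202.5]]
[[233.9, 220.6], [238.6, 187.2]] [[256.2, 194.8], [286.6, 191.5]]
```

View pics/p4.png

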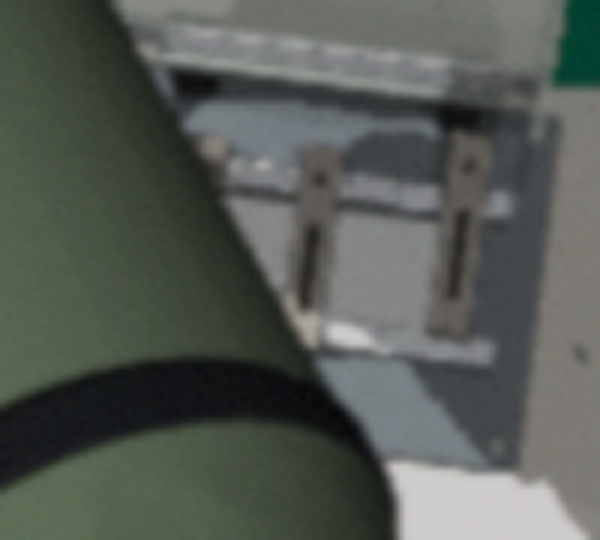

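```bash
python3 - <<'E'
from h import *
Z=lambda P:np.array(P)/6+[204.5,164.5]
def rel(n,P):
    w=cast("top",Z(P),.047); d=w-SC
    q=np.c_[d@ex,d@ey]; print(n,(q*1e3).round(1).tolist(),"mid",(q.mean(0)*1e3).round(1),"world yaw",np.degrees(np.arctan2(*(w[0]-w[1])[:2][::-1]))%360, "len",np.linalg.norm(w[0]-w[1]).round(4))
rel("right",[(447,332),(468,133)]); rel("mid",[(308,345),(320,148)])
rel("slot right",[(455,300),(463,208)])
rel("lugs/rail front right end",[(490,350),(508,205)])
plan((sc(0,-.064,.15),174))
E
```

```text
right [[-28.0, -64.9], [61.4, -63.2]] mid [ 16.7 -64.1] world yaw 173.94640960085047 len 0.0894
mid [[-41.3, -5.4], [46.3, 0.8]] mid [ 2.5 -2.3] world yaw 176.93320448418922 len 0.0879
slot right [[-13.5, -66.6], [27.6, -65.1]] mid [  7.1 -65.9] world yaw 174.97343849199873 len 0.0411
lugs/rail front right end [[-33.4, -84.5], [31.5, -84.7]] mid [ -1.  -84.6] world yaw 172.750198678797 len 0.065
5 rows: [ -68.2 -173.5  121.9] turn -0.0632  per row [-13.6 -34.7  24.4] -0.0126
--
```

Call:
move_arm --moves '[[[0.4,-0.014,-0.035,0.01,0,0,-0.013],[0.4,-0.027,-0.069,0.03,0,0,-0.025],[0.4,-0.041,-0.104,0.05,0,0,-0.038],[0.4,-0.055,-0.139,0.08,0,0,-0.05],[0.4,-0.068,-0.173,0.122,0,0,-0.062]]]'

```text
clock: 20.55
position: [0.5209, 0.0493, 0.152]
tool_rot: [-3.141, 0.001, 3.036]
force: [1.9, 0.1, -1.5]
grip_width: 0.0339
finger_force: 0.0
```

Call:
move_arm --moves '[[[0.4,0,0,0.03,0,0,0],[0.4,0,0,0.05,0,0,0],[0.4,0,0,0.05,0,0,0],[0.4,0,0,0.05,0,0,0]]]'

```text
clock: 20.95
position: [0.5212, 0.0516, 0.1029]
tool_rot: [-3.141, -0.001, 3.032]
force: [-0.1, -0.5, 0.9]
grip_width: 0.0341
finger_force: 0.0
```

```bash
python3 - <<'E'
from h import *
print(to(sc(0,-.064,.042),np.radians(173.5)))
E
```

```text
(array([-0.0002, -0.0022,  0.0609]), array([-0.0001, -0.0002,  0.0006]))
```

Call:
move_arm --moves '[[[0.4,0,-0.002,0.03,0,0,0],[0.4,0,-0.002,0.055,0,0,0],[0.4,0,-0.002,0.061,0,0,0],[0.4,0,-0.002,0.061,0,0,0],[0,0,-0.002,0.061,0,0,0]]]'

```text
clock: 21.45
position: [0.5221, 0.0502, 0.0434]
tool_rot: [3.141, 0.001, 3.031]
force: [-1.7, -4.9, 3.0]
grip_width: 0.0212
finger_force: 2.5
```

Call:
move_arm --moves '[[[0,0,0,0,0,0,0],[0,0,0,0,0,0,0],[0,0,0,0,0,0,0]]]'

```text
clock: 21.75
position: [0.5221, 0.0502, 0.0436]
tool_rot: [3.141, 0.002, 3.03]
force: [-1.6, -1.3, 6.3]
grip_width: 0.0156
finger_force: 58.4
```

Call:
move_arm --moves '[[[0,0,0,-0.01,0,0,0],[0,0,0,-0.025,0,0,0],[0,0,0,-0.025,0,0,0],[0,0,0,-0.025,0,0,0]]]'

```text
clock: 22.15
position: [0.5218, 0.0502, 0.0677]
tool_rot: [3.141, 0.001, 3.03]
force: [0.1, -0.6, -1.8]
grip_width: 0.0152
finger_force: 58.6
```

```bash
python3 - <<'E'
from h import *
print(to(sc(-.0155,-.052,.067),np.radians(172.9)))
snap("side","p5",(220,170,330,250),5)
E
```

```text
(array([0.0159, 0.0112, 0.0007]), array([0.0001, 0.0002, 0.002 ]))
```

View pics/p5.png

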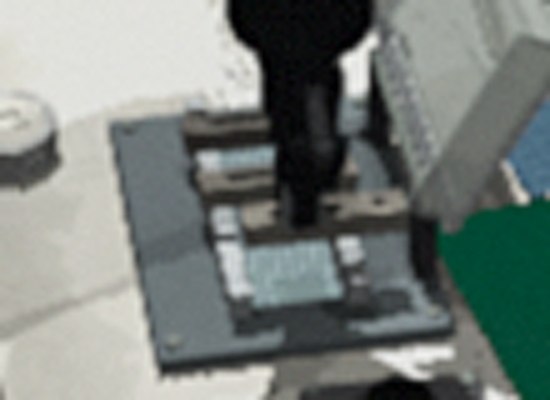

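Call:
move_arm --moves '[[[0,0.008,0.006,0,0,0,0.002],[0,0.016,0.011,0,0,0,0.002],[0,0.016,0.011,0.01,0,0,0.002],[0,0.016,0.011,0.02,0,0,0.002],[0,0.016,0.011,0.02,0,0,0.002]]]'

```text
clock: 22.7
position: [0.5059, 0.0626, 0.0453]
tool_rot: [-3.141, -0.002, 3.018]
force: [0.5, 0.1, -1.5]
grip_width: 0.0153
finger_force: 58.6
```

Call:
move_arm --moves '[[[0,0,0,0.002,0,0,0],[0,0,0,0.004,0,0,0],[0,0,0,0.004,0,0,0]]]'

```text
clock: 23.0
position: [0.5068, 0.0625, 0.0435]
tool_rot: [-3.141, 0.0, 3.017]
force: [-4.7, -0.9, 13.3]
grip_width: 0.0149
finger_force: 60.6
```

```bash
python3 - <<'E'
from h import *
print(to(sc(-.0155,-.052,.04),np.radians(172.9)))
E
```

```text
(array([-0.0003,  0.0006,  0.0035]), array([-0.    ,  0.    , -0.0001]))
```

Call:
move_arm --moves '[[[0,0,0,-0.003,0,0,0],[0.4,0,0,-0.003,0,0,0],[0.4,0,0,-0.003,0,0,0],[0.4,0,0,-0.003,0,0,0],[0.4,0,0,-0.02,0,0,0]]]'

```text
clock: 23.5
position: [0.5057, 0.0627, 0.0617]
tool_rot: [-3.141, -0.003, 3.018]
force: [0.1, 0.2, 0.3]
grip_width: 0.0342
finger_force: 0.0
```

Call:
move_arm --moves '[[[0.4,0,0,-0.045,0,0,0],[0.4,0,0,-0.09,0,0,0],[0.4,0,0,-0.135,0,0,0],[0.4,0,0,-0.18,0,0,0],[0.4,0,0,-0.21,0,0,0]]]'

```text
clock: 24.0
position: [0.5071, 0.0628, 0.2762]
tool_rot: [3.141, 0.003, 3.018]
force: [-0.4, -0.6, -0.5]
grip_width: 0.0338
finger_force: 0.0
```

```bash
python3 - <<'E'
from h import *
plan((sc(.155,0,.275),82.9),(sc(.155,0,.2025),82.9),start=None)
E
```

```text
5 rows: [-71.1  21.8   0.5] turn 0.1042  per row [-14.2   4.4   0.1] 0.0208
5 rows: [-43.1  60.5   0.5] turn 0.1042  per row [-8.6 12.1  0.1] 0.0208
2 rows: [ 1.1 29.7  0.2] turn 0.0417  per row [ 0.5 14.9  0.1] 0.0208
--
2 rows: [ 0.  -0.  72.5] turn -0.0  per row [ 0.  -0.  36.3] -0.0
--
```

Call:
move_arm --moves '[[[0.4,-0.014,0.004,0,0,0,0.021],[0.4,-0.028,0.009,0,0,0,0.042],[0.4,-0.042,0.013,0,0,0,0.063],[0.4,-0.057,0.018,0,0,0,0.083],[0.4,-0.071,0.022,0,0,0,0.104]]]'

```text
clock: 24.5
position: [0.5805, 0.0761, 0.2729]
tool_rot: [-3.142, -0.0, 2.359]
force: [0.7, -0.1, 0.2]
grip_width: 0.0343
finger_force: 0.0
```

Call:
move_arm --moves '[[[0.4,-0.009,0.012,0,0,0,0.021],[0.4,-0.017,0.024,0,0,0,0.042],[0.4,-0.026,0.036,0,0,0,0.063],[0.4,-0.034,0.048,0,0,0,0.083],[0.4,-0.043,0.06,0,0,0,0.104]]]'

```text
clock: 25.0
position: [0.6531, 0.0887, 0.2728]
tool_rot: [-3.141, 0.0, 1.706]
force: [0.1, -0.9, 0.1]
grip_width: 0.0338
finger_force: 0.0
```

Call:
move_arm --moves '[[[0.4,0,0.015,0,0,0,0.021],[0.4,0.001,0.03,0,0,0,0.042],[0.4,0.001,0.03,0,0,0,0.042],[0.4,0.001,0.03,0,0,0,0.042]]]'

```text
clock: 25.4
position: [0.6818, 0.0936, 0.2725]
tool_rot: [-3.141, 0.001, 1.45]
force: [-0.8, -0.6, 0.5]
grip_width: 0.0342
finger_force: 0.0
```

```bash
python3 - <<'E'
from h import *
print(to(sc(.155,0,.2025),np.radians(82.9)))
f=snap("side","p6",(190,110,330,250),4)
E
```

```text
(array([0.0002, 0.0011, 0.07  ]), array([-0.0001,  0.0001,  0.0005]))
```

View pics/p6.png

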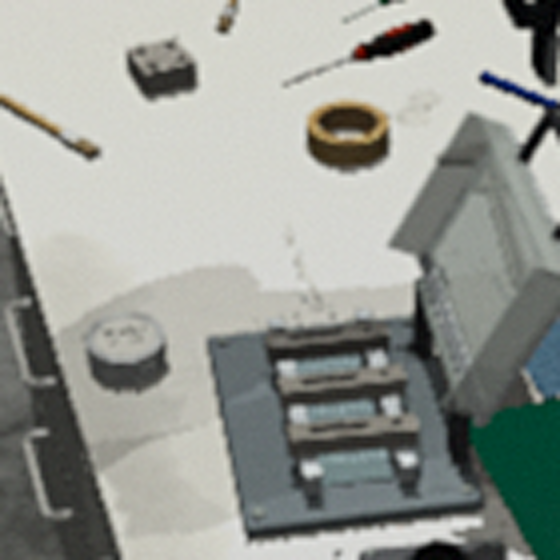

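Call:
move_arm --moves '[[[0.4,0,0.001,0.03,0,0,0],[0.4,0,0.001,0.06,0,0,0],[0.4,0,0.001,0.071,0,0,0],[0.4,0,0.001,0.071,0,0,0],[0,0,0.001,0.071,0,0,0]]]' --force 30

```text
clock: 25.95
position: [0.6836, 0.0934, 0.2034]
tool_rot: [3.14, -0.0, 1.447]
force: [0.8, -0.1, 1.0]
grip_width: 0.0207
finger_force: 0.0
```

Call:
move_arm --moves '[[[0,0,0,0,0,0,0],[0,0,0,0,0,0,0],[0,0,0,0,0,0,0]]]'

```text
clock: 26.25
position: [0.683, 0.0936, 0.2037]
tool_rot: [3.141, -0.001, 1.447]
force: [-7.5, -0.0, 7.4]
grip_width: 0.0089
finger_force: 29.4
```

Call:
move_arm --moves '[[[0,0,-0.018,-0.008,0,0,0],[0,0,-0.038,-0.014,0,0,0],[0,0,-0.058,-0.018,0,0,0],[0,0,-0.079,-0.02,0,0,0],[0,0,-0.1,-0.019,0,0,0]]]'

```text
clock: 26.75
position: [0.5843, 0.1062, 0.2231]
tool_rot: [3.138, -0.002, 1.447]
force: [2.5, 2.3, -11.4]
grip_width: 0.0088
finger_force: 29.6
```

Call:
move_arm --moves '[[[0,0,-0.02,0.003,0,0,0],[0,0,-0.04,0.009,0,0,0],[0,0,-0.059,0.017,0,0,0],[0,0,-0.077,0.028,0,0,0],[0,0,-0.094,0.04,0,0,0]]]'

```text
clock: 27.25
position: [0.4908, 0.1183, 0.1823]
tool_rot: [3.139, -0.002, 1.447]
force: [5.0, 4.2, -3.4]
grip_width: 0.0089
finger_force: 31.1
```

Call:
move_arm --moves '[[[0,0,-0.015,0.014,0,0,0],[0,0,-0.028,0.03,0,0,0],[0,0,-0.039,0.048,0,0,0],[0,0,-0.048,0.066,0,0,0],[0,0,-0.055,0.086,0,0,0]]]'

```text
clock: 27.75
position: [0.4359, 0.1251, 0.0955]
tool_rot: [3.141, -0.002, 1.448]
force: [-2.3, 4.1, 0.6]
grip_width: 0.0088
finger_force: 31.8
```

Call:
move_arm --moves '[[[0,0,-0.004,0.015,0,0,0],[0,0,-0.005,0.03,0,0,0],[0,0,-0.006,0.043,0,0,0],[0,0,-0.006,0.045,0,0,0],[0,0,-0.006,0.045,0,0,0]]]'

```text
clock: 28.25
position: [0.4296, 0.1258, 0.051]
tool_rot: [-3.14, -0.001, 1.448]
force: [-11.3, 3.0, 14.7]
grip_width: 0.0086
finger_force: 33.8
```

Call:
move_arm --moves '[[[0.35,0,0,0,0,0,0],[0.35,0,0,0,0,0,0],[0.35,0,0,0,0,0,0],[0.35,0,0,-0.03,0,0,0],[0.35,0,0,-0.07,0,0,0]]]'

```text
clock: 28.75
position: [0.4295, 0.1245, 0.12]
tool_rot: [-3.139, 0.002, 1.447]
force: [1.1, 0.3, -0.1]
grip_width: 0.0299
finger_force: 0.0
```

```bash
python3 - <<'E'
from h import *
plan(([.528,-.090,.12],82.9))
print(bot.observe()["qpos"])
E
```

```text
5 rows: [-167.2  103.6    0. ] turn -0.0  per row [-33.4  20.7   0. ] -0.0
1 rows: [-33.5  20.7   0. ] turn -0.0  per row [-33.5  20.7   0. ] -0.0
--
[-0.63924554  0.44364649  0.28665565  2.1611418  -0.22706293  0.56722953
 -0.31045181]
```

Call:
move_arm --moves '[[[0,-0.01,0.006,-0.03,0,0,0],[0,-0.045,0.027,-0.04,0,0,0],[0,-0.085,0.05,-0.04,0,0,0],[0,-0.125,0.077,-0.04,0,0,0],[0,-0.167,0.104,-0.03,0,0,0]]]' --force 40

```text
clock: 29.25
position: [0.5139, -0.0543, 0.1514]
tool_rot: [3.139, -0.001, 1.448]
force: [0.8, 0.7, 0.1]
grip_width: 0.0
finger_force: 0.0
```

Call:
move_arm --moves '[[[0,-0.034,0.021,0,0,0,0],[0,-0.034,0.021,0.03,0,0,0],[0,-0.034,0.021,0.07,0,0,0],[0,-0.034,0.021,0.07,0,0,0],[0,-0.034,0.021,0.07,0,0,0]]]'

```text
clock: 29.75
position: [0.5289, -0.0892, 0.0808]
tool_rot: [-3.141, 0.0, 1.447]
force: [-0.1, 0.3, 1.0]
grip_width: 0.0
finger_force: 0.0
```

```bash
python3 - <<'E'
from h import *
print(to([.528,-.090,.0625],np.radians(82.9))); print(bot.observe()["force"],bot.observe()["grip_width"])
E
```

```text
(array([-0.0009, -0.0007,  0.0183]), array([-0.0001,  0.    , -0.    ]))
[-0.12966851  0.33742634  0.99233155] 1.220212149008621e-05
```

Lower to about the first click, in small steps.

Call:
move_arm --moves '[[[0,-0.001,-0.001,0.01,0,0,0],[0,-0.001,-0.001,0.015,0,0,0],[0,-0.001,-0.001,0.018,0,0,0],[0,-0.001,-0.001,0.02,0,0,0],[0,-0.001,-0.001,0.02,0,0,0]]]'

```text
clock: 30.25
position: [0.528, -0.0898, 0.0603]
tool_rot: [3.141, -0.0, 1.447]
force: [-0.4, 0.6, 1.2]
grip_width: 0.0005
finger_force: 0.8
```

Call:
move_arm --moves '[[[0,0,0,0.001,0,0,0],[0,0,0,0.002,0,0,0],[0,0,0,0.002,0,0,0],[0,0,0,0.002,0,0,0]]]'

```text
clock: 30.65
position: [0.528, -0.0898, 0.0583]
tool_rot: [3.141, -0.0, 1.447]
force: [0.8, 2.8, 1.8]
grip_width: -0.0002
finger_force: 1.2
```

Call:
move_arm --moves '[[[0,0,0,0.0005,0,0,0],[0,0,0,0.001,0,0,0],[0,0,0,0.001,0,0,0],[0,0,0,0.001,0,0,0]]]'

```text
clock: 31.05
position: [0.528, -0.0899, 0.0574]
tool_rot: [3.141, -0.0, 1.447]
force: [0.7, 2.2, 6.2]
grip_width: 0.0003
finger_force: 3.3
```

```bash
python3 - <<'E'
from h import *
s=bot.observe(); print(s["position"],s["force"],s["moment"])
E
```

```text
[ 0.52802304 -0.08987382  0.05735026] [0.68263231 2.19484825 6.15721328] [ 0.4750304  -0.12472605 -0.01166895]
```

Call:
move_arm --moves '[[[0,0,0,0,0,0,0],[0,0,0,0,0,0,0],[0,0,0,0,0,0,0],[0,0,0,0,0,0,0],[0,0,0,0,0,0,0]]]'

```text
clock: 31.55
position: [0.528, -0.0899, 0.0573]
tool_rot: [3.141, -0.0, 1.447]
force: [1.3, 1.6, 6.7]
grip_width: -0.0
finger_force: 3.3
```

Call:
move_arm --moves '[[[0,0,0,0,0,0,0],[0,0,0,0,0,0,0],[0,0,0,0,0,0,0],[0,0,0,0,0,0,0],[0,0,0,0,0,0,0]]]'

```text
clock: 32.05
position: [0.528, -0.0899, 0.0574]
tool_rot: [3.141, -0.0, 1.447]
force: [0.5, 1.4, 6.7]
grip_width: -0.0002
finger_force: 3.3
```

Call:
move_arm --moves '[[[0,0,0,0.002,0,0,0],[0,0,0,0.004,0,0,0],[0,0,0,0.0055,0,0,0],[0,0,0,0.0065,0,0,0],[0,0,0,0.0065,0,0,0]]]'

```text
clock: 32.55
position: [0.5281, -0.0899, 0.0511]
tool_rot: [3.141, -0.0, 1.447]
force: [-0.5, 3.0, 14.5]
grip_width: 0.0004
finger_force: 7.1
```

Call:
move_arm --moves '[[[0,0,0,0,0,0,0],[0,0,0,-0.02,0,0,0],[0,0,0,-0.06,0,0,0],[0,0,0,-0.11,0,0,0],[0.2,0,0,-0.11,0,0,0]]]'

```text
clock: 33.05
position: [0.5299, -0.0907, 0.1657]
tool_rot: [3.135, -0.0, 1.446]
force: [0.2, -0.4, -0.8]
grip_width: 0.0133
finger_force: 0.0
```

```bash
python3 - <<'E'
from h import *
plan(([.4297,.1257,.16],82.9))
E
```

```text
5 rows: [ 168.6 -105.3    4.7] turn -0.0001  per row [ 33.7 -21.1   0.9] -0.0
1 rows: [ 33.7 -21.    0.9] turn -0.0  per row [ 33.7 -21.    0.9] -0.0
--
```

Call:
move_arm --moves '[[[0.35,0.034,-0.021,0,0,0,0],[0.35,0.067,-0.042,0,0,0,0],[0.35,0.101,-0.063,0,0,0,0],[0.35,0.135,-0.084,0,0,0,0],[0.35,0.169,-0.105,0,0,0,0]]]' --force 30

```text
clock: 33.55
position: [0.4435, 0.0917, 0.1606]
tool_rot: [-3.141, 0.0, 1.446]
force: [1.3, 1.0, 0.2]
grip_width: 0.0296
finger_force: 0.0
```

Call:
move_arm --moves '[[[0.35,0.034,-0.021,0,0,0,0],[0.35,0.034,-0.021,0.03,0,0,0],[0.35,0.034,-0.021,0.06,0,0,0],[0.35,0.034,-0.021,0.06,0,0,0],[0.35,0.034,-0.021,0.06,0,0,0]]]'

```text
clock: 34.05
position: [0.4278, 0.1265, 0.101]
tool_rot: [-3.141, 0.001, 1.446]
force: [1.1, -1.0, 0.5]
grip_width: 0.0298
finger_force: 0.0
```

```bash
python3 - <<'E'
from h import *
print(to([.4297,.1257,.051],np.radians(82.9)))
E
```

```text
(array([-0.0005,  0.0021,  0.05  ]), array([-0.0002,  0.0002, -0.0001]))
```

Call:
move_arm --moves '[[[0.35,0,0.002,0.03,0,0,0],[0.35,0,0.002,0.05,0,0,0],[0.35,0,0.002,0.05,0,0,0],[0,0,0.002,0.05,0,0,0],[0,0,0.002,0.05,0,0,0]]]'

```text
clock: 34.55
position: [0.4297, 0.1269, 0.0521]
tool_rot: [-3.141, -0.0, 1.447]
force: [-6.1, -2.3, 5.7]
grip_width: 0.0087
finger_force: 29.8
```

Call:
move_arm --moves '[[[0,0,0,0,0,0,0],[0,0,0,0,0,0,0],[0,0,0,0,0,0,0]]]'

```text
clock: 34.85
position: [0.4297, 0.1269, 0.0521]
tool_rot: [-3.142, -0.0, 1.447]
force: [-4.2, -1.3, 3.3]
grip_width: 0.0084
finger_force: 29.6
```

Call:
move_arm --moves '[[[0,0,0.002,-0.022,0,0,0],[0,0,0.006,-0.042,0,0,0],[0,0,0.014,-0.062,0,0,0],[0,0,0.023,-0.081,0,0,0],[0,0,0.034,-0.098,0,0,0]]]'

```text
clock: 35.35
position: [0.4605, 0.1228, 0.1506]
tool_rot: [-3.136, 0.0, 1.448]
force: [-18.8, 4.9, 9.7]
grip_width: 0.0086
finger_force: 30.1
```

Call:
move_arm --moves '[[[0,0,0.013,-0.016,0,0,0],[0,0,0.028,-0.03,0,0,0],[0,0,0.045,-0.043,0,0,0],[0,0,0.063,-0.053,0,0,0],[0,0,0.082,-0.061,0,0,0]]]'

```text
clock: 35.85
position: [0.5451, 0.1121, 0.2135]
tool_rot: [3.141, -0.001, 1.446]
force: [-6.9, -1.8, 15.2]
grip_width: 0.0088
finger_force: 31.4
```

Call:
move_arm --moves '[[[0,0,0.02,-0.006,0,0,0],[0,0,0.04,-0.009,0,0,0],[0,0,0.061,-0.01,0,0,0],[0,0,0.082,-0.008,0,0,0],[0,0,0.102,-0.004,0,0,0]]]'

```text
clock: 36.35
position: [0.647, 0.099, 0.2161]
tool_rot: [3.14, 0.0, 1.446]
force: [-3.5, -1.6, -2.1]
grip_width: 0.0089
finger_force: 30.6
```

Call:
move_arm --moves '[[[0,0,0.02,0.006,0,0,0],[0,0,0.032,0.012,0,0,0],[0,0,0.032,0.012,0,0,0],[0.35,0,0.032,0.012,0,0,0],[0.35,0,0.032,0.012,0,0,0]]]'

```text
clock: 36.85
position: [0.6777, 0.0962, 0.2026]
tool_rot: [3.141, -0.0, 1.447]
force: [-0.1, 0.3, 0.4]
grip_width: 0.0302
finger_force: 0.0
```

Call:
move_arm --moves '[[[0.35,0,0,0,0,0,0],[0.35,0,0,-0.02,0,0,0],[0.35,0,0,-0.06,0,0,0],[0.35,0,0,-0.07,0,0,0]]]'

```text
clock: 37.25
position: [0.679, 0.096, 0.2759]
tool_rot: [3.137, -0.001, 1.447]
force: [0.4, 0.5, 0.4]
grip_width: 0.0299
finger_force: 0.0
```

```bash
python3 - <<'E'
from h import *
plan((sc(0,0,.25),172.9),(sc(0,-.052,.12),172.9))
f=snap("side","q1",(190,110,330,250),4)
E
```

```text
5 rows: [ -0.8 -62.9  10.8] turn -0.1042  per row [ -0.2 -12.6   2.2] -0.0208
5 rows: [ 37.6 -50.4  10.8] turn -0.1042  per row [  7.5 -10.1   2.2] -0.0208
2 rows: [24.2 -6.8  4.3] turn -0.0417  per row [12.1 -3.4  2.2] -0.0208
--
4 rows: [ -0. -52. 130.] turn -0.0  per row [ -0.  -13.   32.5] -0.0
--
```

View pics/q1.png

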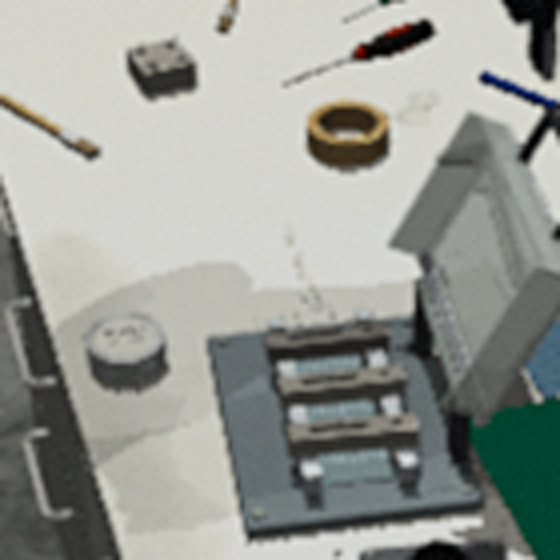

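Call:
move_arm --moves '[[[0.4,0,-0.013,0,0,0,-0.021],[0.4,0,-0.025,0,0,0,-0.042],[0.4,0,-0.038,0,0,0,-0.063],[0.4,-0.001,-0.05,0,0,0,-0.083],[0.4,-0.001,-0.063,0,0,0,-0.104]]]'

```text
clock: 37.8
position: [0.6143, 0.1028, 0.2711]
tool_rot: [-3.141, -0.0, 2.106]
force: [-0.7, -0.4, -0.1]
grip_width: 0.0342
finger_force: 0.0
```

Call:
move_arm --moves '[[[0.4,0.008,-0.01,0,0,0,-0.021],[0.4,0.015,-0.02,0,0,0,-0.042],[0.4,0.023,-0.03,0,0,0,-0.063],[0.4,0.03,-0.04,0,0,0,-0.083],[0.4,0.038,-0.05,0,0,0,-0.104]]]'

```text
clock: 38.3
position: [0.552, 0.1104, 0.2712]
tool_rot: [-3.141, -0.001, 2.759]
force: [0.6, -0.1, 0.2]
grip_width: 0.034
finger_force: 0.0
```

Call:
move_arm --moves '[[[0.4,0.012,-0.003,0,0,0,-0.021],[0.4,0.024,-0.007,0.03,0,0,-0.042],[0.4,0.024,-0.033,0.07,0,0,-0.042],[0.4,0.024,-0.059,0.11,0,0,-0.042],[0.4,0.024,-0.059,0.15,0,0,-0.042]]]'

```text
clock: 38.8
position: [0.5068, 0.0617, 0.1204]
tool_rot: [-3.14, -0.0, 3.015]
force: [2.1, 0.8, -0.8]
grip_width: 0.0342
finger_force: 0.0
```

Call:
move_arm --moves '[[[0.4,0,0,0,0,0,0],[0.4,0,0,0,0,0,0]]]'

```text
clock: 39.0
position: [0.5084, 0.0652, 0.1221]
tool_rot: [-3.141, -0.001, 3.018]
force: [0.4, 1.3, 0.0]
grip_width: 0.034
finger_force: 0.0
```

```bash
python3 - <<'E'
from h import *
print(to(sc(0,-.052,.042),np.radians(172.9)))
E
```

```text
(array([-0.0147, -0.0022,  0.0801]), array([-0.    , -0.0002,  0.0001]))
```

Call:
move_arm --moves '[[[0.4,-0.015,-0.002,0.03,0,0,0],[0.4,-0.015,-0.002,0.06,0,0,0],[0.4,-0.015,-0.002,0.08,0,0,0],[0.4,-0.015,-0.002,0.08,0,0,0],[0,-0.015,-0.002,0.08,0,0,0]]]' --force 60

```text
clock: 39.5
position: [0.5241, 0.0615, 0.0435]
tool_rot: [3.141, 0.002, 3.018]
force: [-1.4, -4.8, 3.2]
grip_width: 0.021
finger_force: 2.4
```

Call:
move_arm --moves '[[[0,0,0,0,0,0,0],[0,0,0,0,0,0,0],[0,0,0,0,0,0,0]]]'

```text
clock: 39.8
position: [0.5243, 0.0614, 0.0438]
tool_rot: [3.14, 0.003, 3.018]
force: [-1.5, 1.6, 9.9]
grip_width: 0.015
finger_force: 59.3
```

Call:
move_arm --moves '[[[0,0,0,-0.03,0,0,0],[0,0,0,-0.06,0,0,0],[0,0,0,-0.09,0,0,0],[0,0,0,-0.09,0,0,0]]]'

```text
clock: 40.2
position: [0.5253, 0.0613, 0.1366]
tool_rot: [3.139, 0.007, 3.018]
force: [-0.0, 0.7, -2.0]
grip_width: 0.0149
finger_force: 58.9
```

```bash
python3 - <<'E'
from h import *
plan(([.4979,-.387,.13],178),([.4979,-.387,.017],178)); print(bot.observe()["qpos"][6])
E
```

```text
5 rows: [ -14.1 -224.1    3.3] turn -0.0071  per row [ -2.8 -44.8   0.7] -0.0014
5 rows: [  -4.1 -224.6    3.3] turn -0.0071  per row [ -0.8 -44.9   0.7] -0.0014
--
3 rows: [  0.   0. 113.] turn -0.0  per row [ 0.   0.  37.7] -0.0
--
1.2124469374255964
```

Call:
move_arm --moves '[[[0,-0.003,-0.045,0,0,0,-0.001],[0,-0.006,-0.09,0,0,0,-0.003],[0,-0.008,-0.134,0,0,0,-0.004],[0,-0.011,-0.179,0,0,0,-0.006],[0,-0.014,-0.224,0,0,0,-0.007]]]'

```text
clock: 40.7
position: [0.5091, -0.1648, 0.1324]
tool_rot: [-3.141, 0.001, 3.062]
force: [1.7, -0.3, -1.4]
grip_width: 0.0152
finger_force: 59.0
```

Call:
move_arm --moves '[[[0,-0.001,-0.045,0,0,0,-0.001],[0,-0.002,-0.09,0,0,0,-0.003],[0,-0.002,-0.135,0,0,0,-0.004],[0,-0.003,-0.18,0,0,0,-0.006],[0,-0.004,-0.225,0,0,0,-0.007]]]'

```text
clock: 41.2
position: [0.495, -0.3896, 0.1324]
tool_rot: [-3.141, 0.001, 3.106]
force: [0.7, 1.5, -2.0]
grip_width: 0.0156
finger_force: 59.0
```

Call:
move_arm --moves '[[[0,0,0,0.03,0,0,0],[0,0,0,0.06,0,0,0],[0,0,0,0.09,0,0,0],[0,0,0,0.09,0,0,0],[0,0,0,0.09,0,0,0]]]'

```text
clock: 41.7
position: [0.4955, -0.3878, 0.0425]
tool_rot: [-3.142, 0.0, 3.106]
force: [-0.1, -0.8, -1.7]
grip_width: 0.0151
finger_force: 59.1
```

```bash
python3 - <<'E'
from h import *
print(to([.4979,-.387,.019],np.radians(178)),bot.observe()["force"],bot.observe()["qpos"][6])
E
```

```text
(array([-0.0023,  0.0009,  0.0235]), array([-0.    ,  0.    , -0.0001])) [-0.11966395 -0.83764405 -1.69678539] 2.0869651169783907
```

Call:
move_arm --moves '[[[0,-0.002,0.001,0.015,0,0,0],[0,-0.002,0.001,0.023,0,0,0],[0,-0.002,0.001,0.024,0,0,0],[0,-0.002,0.001,0.024,0,0,0],[0.4,-0.002,0.001,0.024,0,0,0]]]'

```text
clock: 42.2
position: [0.4975, -0.3869, 0.0179]
tool_rot: [-3.141, 0.0, 3.106]
force: [-0.3, 0.6, 0.0]
grip_width: 0.0283
finger_force: 0.0
```

Call:
move_arm --moves '[[[0.4,0,0,0,0,0,0],[0.4,0,0,0,0,0,0],[0.4,0,0,-0.03,0,0,0],[0.4,0,0,-0.07,0,0,0],[0.4,0,0,-0.115,0,0,0]]]'

```text
clock: 42.7
position: [0.4967, -0.3864, 0.1333]
tool_rot: [3.141, -0.002, 3.106]
force: [1.0, -0.3, 0.3]
grip_width: 0.0342
finger_force: 0.0
```

```bash
python3 - <<'E'
from h import *
plan((sc(0.002,-.002,.13),174)); f=snap("top","tr1",(370,180,470,260),6)
E
```

```text
5 rows: [ -6.7 207.5   1.4] turn 0.0046  per row [-1.3 41.5  0.3] 0.0009
5 rows: [ -0.8 207.6   1.4] turn 0.0046  per row [-0.2 41.5  0.3] 0.0009
2 rows: [ 2.1 83.   0.6] turn 0.0018  per row [ 1.  41.5  0.3] 0.0009
--
```

Call:
move_arm --moves '[[[0.4,-0.001,0.042,0,0,0,0.001],[0.4,-0.003,0.083,0,0,0,0.002],[0.4,-0.004,0.125,0,0,0,0.003],[0.4,-0.005,0.166,0,0,0,0.004],[0.4,-0.007,0.208,0,0,0,0.005]]]'

```text
clock: 43.25
position: [0.5117, -0.1778, 0.1329]
tool_rot: [-3.141, 0.0, 3.074]
force: [1.9, 0.7, -0.7]
grip_width: 0.0337
finger_force: 0.0
```

Call:
move_arm --moves '[[[0.4,0,0.042,0,0,0,0.001],[0.4,0,0.083,0,0,0,0.002],[0.4,-0.001,0.125,0,0,0,0.003],[0.4,-0.001,0.166,0,0,0,0.004],[0.4,-0.001,0.208,0,0,0,0.005]]]'

```text
clock: 43.75
position: [0.5268, 0.0298, 0.1329]
tool_rot: [-3.142, 0.0, 3.042]
force: [1.2, -0.2, 0.1]
grip_width: 0.0343
finger_force: 0.0
```

Call:
move_arm --moves '[[[0.4,0.001,0.042,0,0,0,0.001],[0.4,0.002,0.083,0,0,0,0.002],[0.4,0.002,0.083,0.03,0,0,0.002],[0.4,0.002,0.083,0.05,0,0,0.002],[0.4,0.002,0.083,0.05,0,0,0.002]]]'

```text
clock: 44.25
position: [0.5316, 0.111, 0.0807]
tool_rot: [-3.14, -0.003, 3.031]
force: [-0.5, -0.2, -0.1]
grip_width: 0.0342
finger_force: 0.0
```

```bash
python3 - <<'E'
from h import *
print(to(sc(.002,-.002,.042),np.radians(174)))
E
```

```text
(array([ 0.0007, -0.0005,  0.0387]), array([-0.0002, -0.0005, -0.001 ]))
```

Call:
move_arm --moves '[[[0.4,0,0,0.025,0,0,0],[0.4,0,0,0.041,0,0,0],[0.4,0,0,0.041,0,0,0],[0,0,0,0.041,0,0,0],[0,0,0,0.041,0,0,0]]]'

```text
clock: 44.75
position: [0.5336, 0.111, 0.0431]
tool_rot: [3.141, 0.001, 3.03]
force: [-1.1, -0.9, 0.8]
grip_width: 0.0154
finger_force: 58.6
```

Call:
move_arm --moves '[[[0,0,0,0,0,0,0],[0,0,0,0,0,0,0],[0,0,0,0,0,0,0]]]'

```text
clock: 45.05
position: [0.5336, 0.111, 0.0431]
tool_rot: [3.141, 0.002, 3.03]
force: [-1.6, -1.6, 9.5]
grip_width: 0.0154
finger_force: 59.5
```

Call:
move_arm --moves '[[[0,0,0,-0.03,0,0,0],[0,0,0,-0.06,0,0,0],[0,0,0,-0.09,0,0,0],[0,0,0,-0.09,0,0,0]]]'

```text
clock: 45.45
position: [0.5351, 0.1115, 0.136]
tool_rot: [3.139, 0.006, 3.03]
force: [0.7, 0.0, -2.0]
grip_width: 0.0151
finger_force: 59.0
```

```bash
python3 - <<'E'
from h import *
plan(([.4979,-.332,.13],178))
E
```

```text
5 rows: [  -6.3 -222.4    3. ] turn -0.0061  per row [ -1.3 -44.5   0.6] -0.0012
5 rows: [   2.3 -222.5    3. ] turn -0.0061  per row [  0.5 -44.5   0.6] -0.0012
--
```

Call:
move_arm --moves '[[[0,-0.001,-0.045,0,0,0,-0.001],[0,-0.003,-0.089,0,0,0,-0.002],[0,-0.004,-0.134,0,0,0,-0.004],[0,-0.005,-0.178,0,0,0,-0.005],[0,-0.006,-0.222,0,0,0,-0.006]]]'

```text
clock: 45.95
position: [0.5138, -0.112, 0.1318]
tool_rot: [-3.142, 0.0, 3.068]
force: [1.4, -0.6, -1.1]
grip_width: 0.0154
finger_force: 59.1
```

Call:
move_arm --moves '[[[0,0,-0.045,0,0,0,-0.001],[0,0.001,-0.089,0,0,0,-0.002],[0,0.001,-0.134,0,0,0,-0.004],[0,0.002,-0.178,0,0,0,-0.005],[0,0.002,-0.222,0,0,0,-0.006]]]'

```text
clock: 46.45
position: [0.4954, -0.3333, 0.1318]
tool_rot: [-3.142, 0.0, 3.106]
force: [0.7, 0.2, -1.7]
grip_width: 0.0153
finger_force: 59.1
```

Call:
move_arm --moves '[[[0,0,0,0.03,0,0,0],[0,0,0,0.06,0,0,0],[0,0,0,0.09,0,0,0],[0,0,0,0.09,0,0,0],[0,0,0,0.09,0,0,0]]]'

```text
clock: 46.95
position: [0.496, -0.3314, 0.0421]
tool_rot: [3.141, -0.0, 3.106]
force: [0.5, -0.6, -0.2]
grip_width: 0.0153
finger_force: 59.1
```

```bash
python3 - <<'E'
from h import *
print(to([.4979,-.332,.0175],np.radians(178)),bot.observe()["force"])
E
```

```text
(array([-0.002 , -0.0005,  0.0246]), array([ 0.    , -0.0001, -0.0001])) [ 0.52093979 -0.57929866 -0.21096436]
```

Call:
move_arm --moves '[[[0,-0.002,-0.001,0.015,0,0,0],[0,-0.002,-0.001,0.023,0,0,0],[0,-0.002,-0.001,0.025,0,0,0],[0,-0.002,-0.001,0.025,0,0,0],[0.4,-0.002,-0.001,0.025,0,0,0]]]'

```text
clock: 47.45
position: [0.4982, -0.3326, 0.017]
tool_rot: [-3.141, 0.0, 3.106]
force: [-0.1, 0.8, 0.7]
grip_width: 0.0283
finger_force: 0.0
```

Call:
move_arm --moves '[[[0.4,0,0,0,0,0,0],[0.4,0,0,0,0,0,0],[0.4,0,0,-0.03,0,0,0],[0.4,0,0,-0.07,0,0,0],[0.4,0,0,-0.115,0,0,0]]]'

```text
clock: 47.95
position: [0.4974, -0.3322, 0.1324]
tool_rot: [3.141, -0.002, 3.106]
force: [0.5, -0.1, -0.3]
grip_width: 0.0344
finger_force: 0.0
```

```bash
python3 - <<'E'
from h import *
plan((sc(0.0,.052,.13),173))
E
```

```text
5 rows: [ -8.4 207.3   1. ] turn 0.0057  per row [-1.7 41.5  0.2] 0.0011
5 rows: [ -1.  207.5   1. ] turn 0.0057  per row [-0.2 41.5  0.2] 0.0011
2 rows: [ 2.6 83.   0.4] turn 0.0023  per row [ 1.3 41.5  0.2] 0.0011
--
```

Call:
move_arm --moves '[[[0.4,-0.002,0.042,0,0,0,0.001],[0.4,-0.003,0.083,0,0,0,0.002],[0.4,-0.005,0.125,0,0,0,0.003],[0.4,-0.007,0.166,0,0,0,0.005],[0.4,-0.008,0.207,0,0,0,0.006]]]'

```text
clock: 48.45
position: [0.5134, -0.1243, 0.1318]
tool_rot: [-3.142, 0.0, 3.067]
force: [1.2, -0.6, -0.2]
grip_width: 0.0338
finger_force: 0.0
```

Call:
move_arm --moves '[[[0.4,0,0.042,0,0,0,0.001],[0.4,0,0.083,0,0,0,0.002],[0.4,-0.001,0.125,0,0,0,0.003],[0.4,-0.001,0.166,0,0,0,0.005],[0.4,-0.001,0.208,0,0,0,0.006]]]'

```text
clock: 48.95
position: [0.5296, 0.083, 0.1318]
tool_rot: [-3.142, 0.0, 3.03]
force: [0.8, -0.0, 0.3]
grip_width: 0.0342
finger_force: 0.0
```

Call:
move_arm --moves '[[[0.4,0.001,0.042,0,0,0,0.001],[0.4,0.003,0.083,0,0,0,0.002],[0.4,0.003,0.083,0.03,0,0,0.002],[0.4,0.003,0.083,0.05,0,0,0.002],[0.4,0.003,0.083,0.05,0,0,0.002]]]'

```text
clock: 49.45
position: [0.5345, 0.164, 0.0796]
tool_rot: [-3.14, -0.003, 3.018]
force: [0.1, -0.9, 0.4]
grip_width: 0.0341
finger_force: 0.0
```

```bash
python3 - <<'E'
from h import *
print(to(sc(0,.052,.042),np.radians(172.9)))
E
```

```text
(array([-0.001 ,  0.0006,  0.0376]), array([-0.0003, -0.0005,  0.0001]))
```

Call:
move_arm --moves '[[[0.4,0,0,0.025,0,0,0],[0.4,0,0,0.039,0,0,0],[0.4,0,0,0.039,0,0,0],[0,0,0,0.039,0,0,0],[0,0,0,0.039,0,0,0]]]'

```text
clock: 49.95
position: [0.5363, 0.1642, 0.0438]
tool_rot: [3.141, 0.001, 3.017]
force: [-0.6, -0.8, 0.8]
grip_width: 0.0151
finger_force: 58.6
```

Call:
move_arm --moves '[[[0,0,0,0,0,0,0],[0,0,0,0,0,0,0],[0,0,0,0,0,0,0]]]'

```text
clock: 50.25
position: [0.5363, 0.1642, 0.0437]
tool_rot: [3.141, 0.001, 3.017]
force: [-2.3, -2.0, 8.8]
grip_width: 0.0152
finger_force: 59.5
```

Call:
move_arm --moves '[[[0,0,0,-0.03,0,0,0],[0,0,0,-0.06,0,0,0],[0,0,0,-0.09,0,0,0],[0,0,0,-0.09,0,0,0]]]'

```text
clock: 50.65
position: [0.5378, 0.1648, 0.1368]
tool_rot: [3.139, 0.005, 3.017]
force: [0.5, 0.2, -3.6]
grip_width: 0.015
finger_force: 59.0
```

```bash
python3 - <<'E'
from h import *
plan(([.4979,-.277,.13],178))
E
```

```text
5 rows: [  -7.5 -221.7    3.4] turn -0.0071  per row [ -1.5 -44.3   0.7] -0.0014
5 rows: [   2.4 -221.8    3.4] turn -0.0071  per row [  0.5 -44.4   0.7] -0.0014
--
```

Call:
move_arm --moves '[[[0,-0.002,-0.045,0,0,0,-0.001],[0,-0.003,-0.089,0,0,0,-0.003],[0,-0.005,-0.133,0,0,0,-0.004],[0,-0.006,-0.177,0,0,0,-0.006],[0,-0.007,-0.222,0,0,0,-0.007]]]'

```text
clock: 51.15
position: [0.5149, -0.0585, 0.1325]
tool_rot: [3.142, 0.0, 3.062]
force: [1.9, -0.4, -2.0]
grip_width: 0.0152
finger_force: 59.1
```

Call:
move_arm --moves '[[[0,0,-0.045,0,0,0,-0.001],[0,0.001,-0.089,0,0,0,-0.003],[0,0.001,-0.133,0,0,0,-0.004],[0,0.002,-0.177,0,0,0,-0.006],[0,0.002,-0.222,0,0,0,-0.007]]]'

```text
clock: 51.65
position: [0.4951, -0.2797, 0.1325]
tool_rot: [3.141, -0.0, 3.106]
force: [0.6, -0.5, -1.9]
grip_width: 0.0151
finger_force: 59.1
```

Call:
move_arm --moves '[[[0,0,0,0.03,0,0,0],[0,0,0,0.06,0,0,0],[0,0,0,0.09,0,0,0],[0,0,0,0.09,0,0,0],[0,0,0,0.09,0,0,0]]]'

```text
clock: 52.15
position: [0.4956, -0.278, 0.0429]
tool_rot: [3.141, -0.001, 3.106]
force: [0.7, 0.2, -1.3]
grip_width: 0.0154
finger_force: 59.2
```

```bash
python3 - <<'E'
from h import *
print(to([.4979,-.277,.018],np.radians(178)),bot.observe()["force"])
E
```

```text
(array([-0.0023,  0.0011,  0.0249]), array([ 0.    , -0.0001, -0.0002])) [ 0.72402812  0.16145115 -1.30898567]
```

Call:
move_arm --moves '[[[0,-0.002,0.001,0.015,0,0,0],[0,-0.002,0.001,0.023,0,0,0],[0,-0.002,0.001,0.025,0,0,0],[0,-0.002,0.001,0.025,0,0,0],[0.4,-0.002,0.001,0.025,0,0,0]]]'

```text
clock: 52.65
position: [0.498, -0.2772, 0.0179]
tool_rot: [-3.141, 0.0, 3.106]
force: [-0.5, -0.1, 0.1]
grip_width: 0.0283
finger_force: 0.0
```

Call:
move_arm --moves '[[[0.4,0,0,0,0,0,0],[0.4,0,0,0,0,0,0],[0.4,0,0,-0.03,0,0,0],[0.4,0,0,-0.07,0,0,0],[0.4,0,0,-0.115,0,0,0]]]'

```text
clock: 53.15
position: [0.4971, -0.2769, 0.1335]
tool_rot: [3.141, -0.001, 3.106]
force: [0.7, 0.3, 0.5]
grip_width: 0.0339
finger_force: 0.0
```

```bash
python3 - <<'E'
from h import *
plan(([.54,-.06,.275],125),(sc(.155,0,.275),82.9))
E
```

```text
5 rows: [ -25.   155.9 -101.1] turn 0.105  per row [ -5.   31.2 -20.2] 0.021
2 rows: [ 30.3  55.4 -40.4] turn 0.042  per row [ 15.2  27.7 -20.2] 0.021
--
5 rows: [ 36.6 170.9   0. ] turn 0.0975  per row [ 7.3 34.2  0. ] 0.0195
1 rows: [25.6 23.8  0. ] turn 0.0195  per row [25.6 23.8  0. ] 0.0195
--
```

Call:
move_arm --moves '[[[0.4,-0.005,0.031,-0.03,0,0,0.021],[0.4,-0.01,0.062,-0.055,0,0,0.042],[0.4,-0.015,0.094,-0.075,0,0,0.063],[0.4,-0.02,0.125,-0.09,0,0,0.084],[0.4,-0.025,0.156,-0.101,0,0,0.105]]]'

```text
clock: 53.65
position: [0.5287, -0.1209, 0.235]
tool_rot: [3.141, 0.001, 2.44]
force: [0.5, 1.1, -0.8]
grip_width: 0.0344
finger_force: 0.0
```

Call:
move_arm --moves '[[[0.4,0.015,0.028,-0.02,0,0,0.021],[0.4,0.03,0.055,-0.041,0,0,0.042]]]'

```text
clock: 53.85
position: [0.5404, -0.0593, 0.2754]
tool_rot: [-3.141, -0.0, 2.177]
force: [0.8, -0.7, 0.5]
grip_width: 0.0341
finger_force: 0.0
```

Call:
move_arm --moves '[[[0.4,0.007,0.034,0,0,0,0.02],[0.4,0.015,0.068,0,0,0,0.039],[0.4,0.022,0.103,0,0,0,0.059],[0.4,0.029,0.137,0,0,0,0.078],[0.4,0.037,0.171,0,0,0,0.098]]]'

```text
clock: 54.35
position: [0.6602, 0.0688, 0.2748]
tool_rot: [3.141, 0.0, 1.561]
force: [-0.2, -1.6, -0.7]
grip_width: 0.0343
finger_force: 0.0
```

Call:
move_arm --moves '[[[0.4,0.026,0.024,0,0,0,0.02],[0.4,0.026,0.024,0,0,0,0.02],[0.4,0.026,0.024,0,0,0,0.02],[0.4,0.026,0.024,0,0,0,0.02]]]'

```text
clock: 54.75
position: [0.6831, 0.0926, 0.2748]
tool_rot: [-3.142, 0.0, 1.441]
force: [0.1, -0.1, 0.5]
grip_width: 0.0342
finger_force: 0.0
```

```bash
python3 - <<'E'
from h import *
print(to(sc(.155,0,.2025),np.radians(82.9)))
f=bot.grab_frame("top")[:,:,::-1]; g=bot.grab_frame("side")[:,:,::-1]
k=lambda i,a,b,c,d,s:cv2.resize(i[b:d,a:c],(400,400))
cv2.imwrite("pics/fin.png",np.hstack([k(f,375,180,475,260,4),k(g,190,140,390,400,3)]))
E
```

```text
(array([ 0.001 , -0.0004,  0.0723]), array([-0.    ,  0.0001, -0.001 ]))
```

View pics/fin.png

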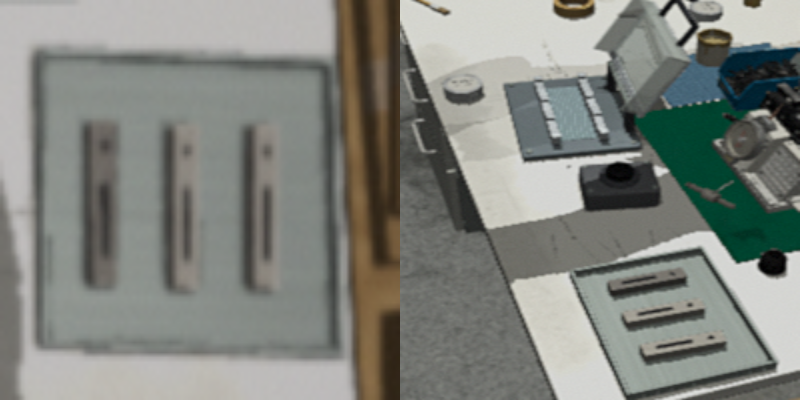

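The picture shows all three blocks flat in the tray at about (100,205), (182,207) and (262,207), with the scanner empty and the hood open. Next I shut the hood.

Call:
move_arm --moves '[[[0.4,0.001,0,0.03,0,0,-0.001],[0.4,0.001,0,0.06,0,0,-0.001],[0.4,0.001,0,0.073,0,0,-0.001],[0.4,0.001,0,0.073,0,0,-0.001],[0,0.001,0,0.073,0,0,-0.001]]]' --force 30

```text
clock: 55.35
position: [0.6841, 0.0943, 0.2029]
tool_rot: [3.14, -0.0, 1.447]
force: [-0.2, -0.3, 0.7]
grip_width: 0.0208
finger_force: 0.0
```

Call:
move_arm --moves '[[[0,0,0,0,0,0,0],[0,0,0,0,0,0,0],[0,0,0,0,0,0,0]]]'

```text
clock: 55.65
position: [0.6832, 0.0946, 0.2033]
tool_rot: [-3.141, -0.0, 1.447]
force: [-9.0, -0.4, 7.2]
grip_width: 0.0087
finger_force: 29.4
```

Call:
move_arm --moves '[[[0,0,-0.018,-0.008,0,0,0],[0,0,-0.038,-0.014,0,0,0],[0,0,-0.058,-0.018,0,0,0],[0,0,-0.079,-0.02,0,0,0],[0,0,-0.1,-0.019,0,0,0]]]'

```text
clock: 56.15
position: [0.5848, 0.1073, 0.2228]
tool_rot: [3.138, -0.002, 1.447]
force: [3.7, 2.2, -10.7]
grip_width: 0.0087
finger_force: 29.7
```

Call:
move_arm --moves '[[[0,0,-0.02,0.003,0,0,0],[0,0,-0.04,0.009,0,0,0],[0,0,-0.059,0.017,0,0,0],[0,0,-0.077,0.028,0,0,0],[0,0,-0.094,0.04,0,0,0]]]'

```text
clock: 56.65
position: [0.4911, 0.1192, 0.182]
tool_rot: [3.139, -0.002, 1.447]
force: [5.5, 3.2, -4.4]
grip_width: 0.0084
finger_force: 31.0
```

Call:
move_arm --moves '[[[0,0,-0.015,0.014,0,0,0],[0,0,-0.028,0.03,0,0,0],[0,0,-0.039,0.048,0,0,0],[0,0,-0.048,0.066,0,0,0],[0,0,-0.055,0.086,0,0,0]]]'

```text
clock: 57.15
position: [0.4363, 0.1262, 0.0952]
tool_rot: [3.141, -0.002, 1.447]
force: [-0.3, 3.6, 0.3]
grip_width: 0.0085
finger_force: 32.5
```

Call:
move_arm --moves '[[[0,0,-0.004,0.015,0,0,0],[0,0,-0.005,0.03,0,0,0],[0,0,-0.006,0.043,0,0,0],[0,0,-0.006,0.045,0,0,0],[0,0,-0.006,0.045,0,0,0]]]'

```text
clock: 57.65
position: [0.4298, 0.127, 0.0499]
tool_rot: [-3.14, -0.001, 1.448]
force: [-9.4, 6.8, -1.5]
grip_width: 0.0085
finger_force: 33.2
```

Call:
move_arm --moves '[[[0.35,0,0,0,0,0,0],[0.35,0,0,0,0,0,0],[0.35,0,0,0,0,0,0],[0.35,0,0,-0.03,0,0,0],[0.35,0,0,-0.07,0,0,0]]]'

```text
clock: 58.15
position: [0.43, 0.1256, 0.1198]
tool_rot: [-3.14, 0.002, 1.446]
force: [-0.5, -0.3, 0.5]
grip_width: 0.0298
finger_force: 0.0
```

Call:
move_arm --moves '[[[0.35,0,0,-0.04,0,0,0],[0.35,0.03,0,-0.08,0,0,0],[0.35,0.07,0,-0.1,0,0,0],[0.35,0.07,0,-0.1,0,0,0],[0.35,0.07,0,-0.1,0,0,0]]]'

```text
clock: 58.65
position: [0.4393, 0.1963, 0.2202]
tool_rot: [3.141, -0.001, 1.448]
force: [0.2, -0.6, -0.0]
grip_width: 0.03
finger_force: 0.0
```

```bash
python3 - <<'E'
from h import *
f=bot.grab_frame("side").astype(int); g=cv2.imread("pics/side0.png")[:,:,::-1].astype(int)
d=abs(f-g).mean(2)
for n,(a,b,c,e) in dict(hood=(265,180,312,240),behind=(300,140,330,185),key=(285,240,315,262)).items(): print(n,d[b:e,a:c].mean())
E
```

```text
hood 5.893262411347518
behind 7.180987654320987
key 4.514141414141414
```

The side view again matches the starting picture of the shut hood, with only small differences from shadow. The arm is clear, so I hand the job in.

```bash
python3 -c "
from workcell import bot
print(bot.job_done())"
```

```text
the job is handed in; nothing more can be done
None
```

The job is handed in at about 59 s: all three blocks were scanned and now lie flat in the tray, the hood is shut and the key is released (one block was knocked aside mid-run and put back in its lane), but the hand-in gave no verdict.

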